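Load the reagent carrier by height and lock it with the hold-down bar

TASK

Load the reagent carrier: lift its hold-down bar straight up out of the two U brackets, keeping it level, and lay it flat on the worktop clear of the carrier. Stand the big green-capped bottle, the all-white bottle and the little brown dropper bottle in the row of blue seats in order of height, the tallest in the lowest seat and the shortest in the highest, so that their tops come level; keep them upright and drop nothing. Then put the bar back over them, fully home in both brackets, and leave the purple-capped amber bottle where it stands.

Things in the scene. Friction and masses are not known exactly. Their poses are not given: they have to be found in the camera images.
- carrier: fixed carrier: aluminium base plate 112 (x) x 352 (y) mm, top at 10 mm, and at y = +-165 mm steel end frames 54 mm wide, 6 thick, 190 high. Each is an open-topped U bracket: notch floor 154 mm above the origin, slot 30 mm wide in x, flaring above 176 mm to a 56 mm mouth. Seats at y = -90, 0, +90 mm. Origin: centre of underside, on the worktop; y along the row, z up; turned up to 12 degrees.
- seat_low: fixed blue round low, wide seat cup on the carrier's base plate: 82 mm outer, 74 mm inner diameter. Its inner floor, where the bottle stands, is 6 mm above its origin, its rim 8 mm above that floor. Origin: centre of its underside, 10 mm above the worktop. At one end of the row (either). For the green-capped bottle.
- seat_mid: fixed blue round middle-height seat cup on the carrier's base plate: 70 mm outer, 62 mm inner diameter. Its inner floor, where the bottle stands, is 36 mm above its origin, its rim 8 mm above that floor. Origin: centre of its underside, 10 mm above the worktop. Middle of the row. For the white bottle.
- seat_high: fixed blue round tall, narrow seat cup on the carrier's base plate: 48 mm outer, 40 mm inner diameter. Its inner floor, where the bottle stands, is 59 mm above its origin, its rim 8 mm above that floor. Origin: centre of its underside, 10 mm above the worktop. At the other end of the row. For the dropper bottle.
- bar: loose hold-down bar, 0.3 kg, in both brackets at the start: flat, 24 (x) x 352 (y) x 10 mm; end plates 44 x 6 x 28 mm at y = +-179 mm, outside the brackets, level with the underside; on top, mid-length, a black grip 16 mm thick (x), 92 long (y), 24 to 48 mm above the underside. Origin: centre of underside. Home: 154 mm above the carrier's origin, play 3 mm across, 8 along, either way round.
- green_cap_bottle: white plastic bottle with a green screw cap, the tallest: 60 mm diameter, 135 mm high with cap (straight body to about 95 mm, cap 35 mm across), 0.24 kg, loose, upright. Origin: centre of its underside, z up.
- white_bottle: white plastic bottle with a white screw cap, the middle one: 48 mm diameter, 105 mm high with cap (straight body to about 75 mm, cap 30 mm across), 0.15 kg, loose, upright. Origin: centre of its underside, z up.
- dropper_bottle: small brown dropper bottle with a black pointed top, the shortest: 27 mm diameter, 82 mm high (glass body to 48 mm, collar 20 mm across to 55 mm, then the 10 mm nozzle), 0.04 kg, loose, upright. Origin: centre of its underside, z up.
- amber_bottle: amber bottle with a purple cap, 42 mm diameter, 98 mm high, upright among the others; not part of the load, stays where it is. (The worktop to the right of the carrier and bottles, y -0.42 to -0.26, x 0.32 to 0.71, is clear.) Origin: centre of its underside, z up.
Things that resemble listed ones, but are neither listed nor needed, are in the scene too. Leave any yellow look-alike of the dropper_bottle alone.

How it is judged:
On the way, in this order (a step that is already met when the one before it is completed fails the run):
1. the hold-down bar lies flat and released on the worktop, clear of the carrier (height (world z) of bar below 0.03 m and horizontal distance between bar and carrier above 0.09 m and angle between bar's own z axis and vertical below 0.2 rad and contact force between the fingers and bar below 0.1 N and linear speed of bar below 0.03 m/s), for 0.2 s.
2. the three bottles stand released in their seats, tallest in the lowest, shortest in the highest (horizontal distance between green_cap_bottle and seat_low below 0.012 m and z of green_cap_bottle in the frame of seat_low between 0.002 and 0.01 m and angle between each of green_cap_bottle, white_bottle, dropper_bottle's own z axis and vertical below 0.1 rad and contact force between the fingers and green_cap_bottle below 0.1 N and linear speed of each of green_cap_bottle, white_bottle, dropper_bottle below 0.03 m/s and horizontal distance between white_bottle and seat_mid below 0.012 m and z of white_bottle in the frame of seat_mid between 0.032 and 0.04 m and contact force between the fingers and white_bottle below 0.1 N and horizontal distance between dropper_bottle and seat_high below 0.012 m and z of dropper_bottle in the frame of seat_high between 0.055 and 0.063 m and contact force between the fingers and dropper_bottle below 0.1 N), for 0.2 s.
At the end, for the whole second after the job is handed in: Green-capped, white and dropper bottle upright in the low, middle and high seat (12 mm off centre, 4 mm in height, 0.1 rad); bar level on both notch floors (4 mm in height, 16 mm of the middle, 0.05 rad); amber bottle upright within 30 mm of its place; all released and at rest (all of step 2 and horizontal distance between bar and carrier below 0.016 m and z of bar in the frame of carrier between 0.15 and 0.158 m and angle between bar's own z axis and vertical below 0.03 rad and angle between the y axis of bar and the y axis of carrier, either way round below 0.05 rad and contact force between the fingers and bar below 0.1 N and linear speed of bar below 0.03 m/s and distance of amber_bottle from where it was at the start of the episode below 0.03 m and angle between amber_bottle's own z axis and vertical below 0.1 rad); the robot touches nothing.
It fails at once if the bar is tilted more than 0.35 rad (angle between bar's own z axis and vertical above 0.35 rad).
It fails at once if a bottle is tipped more than 0.5 rad (angle between any of green_cap_bottle, white_bottle, dropper_bottle, amber_bottle's own z axis and vertical above 0.5 rad).
It fails at once if the bar or a bottle is dropped (falls free faster than 0.7 m/s, some 25 mm) ((linear speed of bar above 0.7 m/s and contact force between the fingers and bar below 0.05 N) or (linear speed of green_cap_bottle above 0.7 m/s and contact force between the fingers and green_cap_bottle below 0.05 N) or (linear speed of white_bottle above 0.7 m/s and contact force between the fingers and white_bottle below 0.05 N) or (linear speed of dropper_bottle above 0.7 m/s and contact force between the fingers and dropper_bottle below 0.05 N)).
It also fails if it takes over 112 s, if anything falls off the work surface, if the arm or the gripper's body presses on something with over 40 N, if the wrist force passes 120 N, or if a joint passes its speed limit or range.

ROBOT

A 7-joint arm with a two-finger parallel gripper is mounted at the origin on a cart in front of the work surface, level with it; the furniture and walls round the work are solid. World frame = base frame: x ahead of the robot, y to its left, z up, the work surface at z = 0. Lengths are in m, angles in rad, forces in N, time in s.
With the tool pointing down it reaches from about 0.425 to 1.025 m from the base axis. Payload 3.6 kg.
Tool frame: the origin (TCP) lies at the very end of the fingers, on their centre line; the grasp point (between the pads) lies 19 mm behind it; z points along the fingers, y is the direction in which the jaws open and shut (so a half turn about z gives the same grasp; the last joint's range is limited). The gripper opens to 85 mm and grips with 20 to 120 N. Pads are 22 mm wide; open, the fingers measure 114 mm over their backs; the gripper's body (76 mm by 85 mm) begins 54 mm behind the grasp point. The pads swing forward as they close: fully open they stand 13 mm farther back than shut.
Start: joints at [1.179, 0.591, 0.048, 1.609, -0.033, 0.943, -0.034], TCP at [0.213, -0.693, 0.231] pointing down, gripper open.
Joint ranges: [-2.69, 2.69], [-0.47, 2.24], [-1.27, 1.36], [0.19, 2.51], [-1.53, 4.68], [0.08, 2.07], [-3.09, 3.09]. Speed limits (rad/s): [2.57, 2.57, 3.14, 3.14, 3.14, 3.14, 3.14].

INTERFACE

Orientations are given as a unit quaternion [w, x, y, z].
In Python, from cell import r, capture, camera_info, job gives the robot as it stands.
- The arm moves only by the tool servo_tool, never from a script. Its argument "targets" is a list of rows, each an object with "delta_pos": the shift along the tool's x, y, z in cm, a list of three; "twist": the turn, a rotation vector about the tool's x, y, z in rad, a list of three; "hand": the closure, from -1 (fully open) to 1 (shut), so that 0 is half open. In form: [{"delta_pos": [x, y, z], "twist": [wx, wy, wz], "hand": hand}, ...]. A call has 1 to 10 rows; each row shifts and turns the pose as measured when the row begins, along the tool's axes as they then stand; what a row does not reach is not made up. A row lasts 1/10 s, in which the tool goes at most 50 mm and 8.59 degrees, less where a joint would pass 70% of its speed; a pose out of reach is approached as far as the arm can. A call is refused whole if a number of a shift passes 5 or a number of a turn 0.15, either way. A call with a gripper value outside its range is refused whole. The fingers move at their own pace and stop on an object; the grip force is fixed at half the most. Time passes only in rows, so rows that do not move let the fingers close. It gives the time, the measured TCP pose, the force and the opening at its end, in the units of the state.
- r.read_state(): the state, without advancing time (a new reading comes with each control period).
- capture(name): name is "scene" or "side" or "wrist"; returns (picture, depth): 480x640x3 uint8, blue, green, red; 480x640 float32, m along the optical axis (not along the pixel's ray), 0 where there is no reading.
- camera_info(name): a dict with "camera_matrix" (3x3 intrinsics, pixels), "R" (3x3) and "t" (3): a world point X has camera coordinates R X + t. Camera axes: x right, y down, z forward; pixel columns grow to the right and rows downward; lengths in m; the calibration is good to about 2 mm. A picture is of the moment at which its call begins: read the wrist's pose just before it. camera_info takes no time and is no camera call; for the wrist camera it gives the pose at the moment of the call.
- job.close_job(): hands the job in, once; it reports no verdict.
The state is a dict: "time_s": time; "joint_positions": joint angles; "dq": joint speeds; "joint_efforts": joint torques, N m; "tcp_pos": TCP position; "ee_rot": TCP orientation; "contact_force": force on the tool from outside, world axes, zero at the start; "wrist_torque": the same for the moment, N m; "width": opening from 0.0 (shut) to 1.0 (fully open).
Only numpy, scipy, OpenCV 4.12 (cv2) and the standard library are available. Lean on these libraries where they do the work, as an engineer would, in place of code of your own. Each camera call takes 0.05 s, during which the arm holds its last target.

## Working session

There is one attempt and no reset: what is moved stays moved. The work goes in short steps, Python scripts to look and compute and a tool call to move; the robot and the scene stay as the last step left them, time stands still between calls to the robot, and variables do not carry over. Pictures are saved under pics/ and viewed, and the job is handed in when it is done.

Besides the shell and the picture viewer there is one more tool, called by a JSON object that holds its "name" and its "arguments". servo_tool: Moves the arm, as the interface text tells. Its arguments: {"type":"object","properties":{"targets":{"type":"array"}},"required":["targets"]}

```bash
ls; mkdir -p pics
python3 - <<'E'
from cell import r, capture, camera_info
import cv2
s=r.read_state(); print(s)
for n in ["scene","side"]:
    im,d=capture(n); cv2.imwrite(f"pics/{n}0.png",im)
    import numpy as np; np.save(f"pics/{n}0.npy",d)
    ci=camera_info(n); print(n,ci)
E
```

```text
pics
{'time_s': 0.0, 'joint_positions': array([ 1.17850702,  0.59216204,  0.0483287 ,  1.60984081, -0.03329562,
        0.9426816 , -0.0336671 ]), 'dq': array([ 7.52999110e-04,  1.70218224e-03,  9.15426117e-05, -1.25281194e-03,
        2.07949465e-03, -1.67802410e-03,  3.27991520e-04]), 'joint_efforts': array([ 6.93272614e-05, -5.48694563e+01,  1.54571660e+00, -1.98123497e+01,
        9.25433094e-03,  8.77898798e-03,  3.68574334e-06]), 'tcp_pos': array([ 0.21315564, -0.69208602,  0.23010382]), 'ee_rot': array([-1.11690315e-03,  9.88853898e-01,  1.48884726e-01, -2.44232221e-04]), 'contact_force': array([-0.15754378, -0.60723569, -1.33777234]), 'wrist_torque': array([ 0.00250982, -0.00820918, -0.00311776]), 'width': 1.0014248160694643}
scene {'camera_matrix': array([[483.66635318,   0.        , 318.13082607],
       [  0.        , 483.66635318, 231.35062563],
       [  0.        ,   0.        ,   1.        ]]), 'R': array([[-0.73571611, -0.67717769, -0.01233595],
       [-0.4785818 ,  0.53266819, -0.69801437],
       [ 0.47925073, -0.50763666, -0.71597749]]), 't': array([0.45145482, 0.28851429, 0.78884366])}
side {'camera_matrix': array([[598.47657743,   0.        , 312.77093591],
       [  0.        , 598.47657743, 249.474596  ],
       [  0.        ,   0.        ,   1.        ]]), 'R': array([[ 0.98878317, -0.14920388, -0.00678523],
       [-0.06394918, -0.38186589, -0.92200268],
       [ 0.13497533,  0.91209464, -0.38712404]]), 't': array([-0.53280156,  0.18046148,  1.02470314])}
```

View pics/scene0.png

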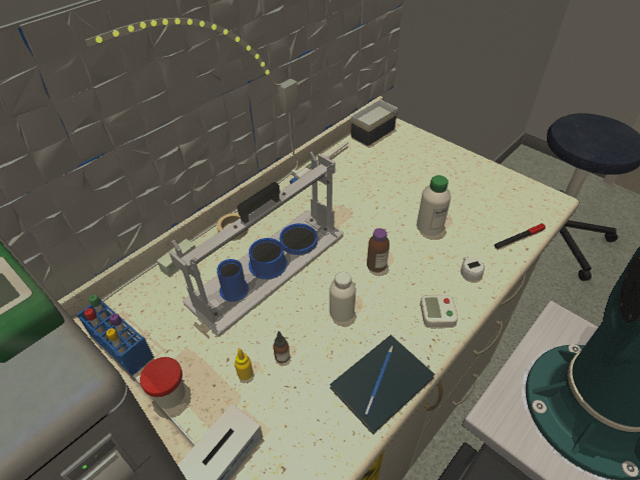

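View pics/side0.png

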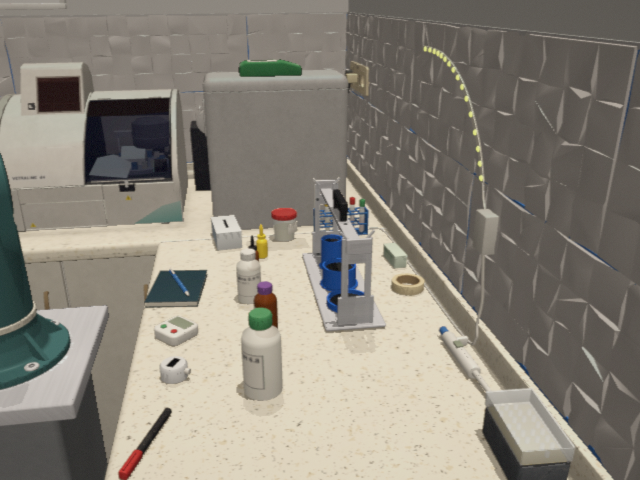

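```bash
cat > h.py <<'E'
import numpy as np,cv2
from cell import r,capture,camera_info
def cloud(d,ci):
    K=ci["camera_matrix"];v,u=np.mgrid[0:480,0:640]
    P=np.stack([(u-K[0,2])/K[0,0]*d,(v-K[1,2])/K[1,1]*d,d],-1)
    W=(P-ci["t"])@ci["R"]; W[d<=0]=np.nan
    return W
def ray(u,v,z,ci):
    K=ci["camera_matrix"];p=np.linalg.solve(K,[u,v,1.0]);R=ci["R"];o=-R.T@ci["t"];g=R.T@p
    return o+g*(z-o[2])/g[2]
def proj(X,ci):
    K=ci["camera_matrix"];c=ci["R"]@np.asarray(X)+ci["t"];q=K@c;return q[:2]/q[2]
def circ(xy):
    A=np.c_[2*xy,np.ones(len(xy))];s=np.linalg.lstsq(A,(xy**2).sum(1),rcond=None)[0]
    return s[:2],np.sqrt(s[2]+s[0]**2+s[1]**2)
E
python3 - <<'E'
from h import *
from cell import r,capture,camera_info
for n in ["scene","side"]:
    im=cv2.imread(f"pics/{n}0.png");d=np.load(f"pics/{n}0.npy");ci=camera_info(n);W=cloud(d,ci)
    hsv=cv2.cvtColor(im,cv2.COLOR_BGR2HSV);H,S,V=cv2.split(hsv)
    z=W[...,2];ok=np.isfinite(z)&(W[...,0]>.2)&(W[...,0]<.95)&(abs(W[...,1])<.5)
    print(n,"table z",np.nanmedian(z[ok&(abs(z)<.02)]))
    # heights above 15mm clusters
    m=(ok&(z>.025)&(z<.26)).astype(np.uint8)
    k,l,st,c=cv2.connectedComponentsWithStats(m)
    for i in range(1,k):
        if st[i,4]>150:
            q=W[l==i];print(st[i],"x",q[:,0].min().round(3),q[:,0].max().round(3),"y",q[:,1].min().round(3),q[:,1].max().round(3),"zmax",np.percentile(q[:,2],99).round(3),"col",im[l==i].mean(0).round())
    b=ok&(H>100)&(H<130)&(S>150)&(z>.012)&(z<.1)
    k,l,st,c=cv2.connectedComponentsWithStats(b.astype(np.uint8))
    for i in range(1,k):
        if st[i,4]>100:
            q=W[l==i];print("blue",st[i],q.min(0).round(3),q.max(0).round(3))
E
```

```text
scene table z 0.00041243851994027724
[    0    19   398   350 45154] x 0.579 0.821 y -0.5 0.5 zmax 0.258 col [75. 83. 87.]
[ 418  175   33   54 1301] x 0.402 0.46 y -0.197 -0.14 zmax 0.137 col [ 92. 112. 110.]
[368 228  22  38 657] x 0.43 0.472 y -0.019 0.019 zmax 0.1 col [64. 68. 86.]
[ 249  238   36   35 1016] x 0.58 0.65 y 0.1 0.187 zmax 0.056 col [69. 53. 45.]
[217 259  29  37 820] x 0.591 0.64 y 0.219 0.266 zmax 0.079 col [73. 54. 45.]
[464 258  21  16 209] x 0.276 0.315 y -0.134 -0.093 zmax 0.03 col [124. 138. 142.]
[330 272  26  43 928] x 0.404 0.451 y 0.113 0.159 zmax 0.107 col [114. 132. 137.]
[273 331  17  27 282] x 0.431 0.456 y 0.267 0.292 zmax 0.08 col [52. 64. 73.]
[235 349  17  25 302] x 0.455 0.48 y 0.331 0.357 zmax 0.081 col [ 27. 122. 143.]
[ 140  357   44   47 1553] x 0.501 0.566 y 0.421 0.485 zmax 0.072 col [ 43.  52. 132.]
[ 186  404   76   76 3067] x 0.355 0.425 y 0.396 0.5 zmax 0.048 col [147. 161. 161.]
blue [ 80 317  34  15 105] [0.678 0.455 0.013] [0.743 0.486 0.063]
side table z 0.0021525831566211497
[  384   129   256   351 44751] x 0.72 0.82 y -0.5 0.5 zmax 0.257 col [ 98. 106. 111.]
[ 312  177   63  143 5567] x 0.574 0.747 y -0.032 0.489 zmax 0.204 col [117. 109. 105.]
[271 208  26  27 579] x 0.503 0.565 y 0.419 0.487 zmax 0.074 col [ 88.  98. 150.]
[211 217  31  26 604] x 0.354 0.426 y 0.393 0.5 zmax 0.051 col [173. 182. 185.]
[ 236  224   46  166 4569] x 0.405 0.483 y -0.205 0.352 zmax 0.137 col [121. 141. 148.]
[383 243  24  17 241] x 0.75 0.785 y 0.225 0.307 zmax 0.035 col [164. 185. 181.]
[159 356  28  18 329] x 0.276 0.318 y -0.138 -0.095 zmax 0.031 col [160. 168. 173.]
blue [ 320  235   22   77 1012] [0.576 0.03  0.014] [0.639 0.267 0.082]
blue [349 264  14  31 196] [0.626 0.076 0.013] [0.652 0.166 0.057]
```

Run:
```python
import cv2
a=cv2.imread("pics/scene0.png");cv2.imwrite("pics/crop1.png",cv2.resize(a[130:340,150:400],None,fx=3,fy=2.8,interpolation=cv2.INTER_CUBIC))
cv2.imwrite("pics/crop2.png",cv2.resize(a[170:390,220:480],None,fx=3,fy=2.7,interpolation=cv2.INTER_CUBIC))
```

```text
(no output)
```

View pics/crop1.png

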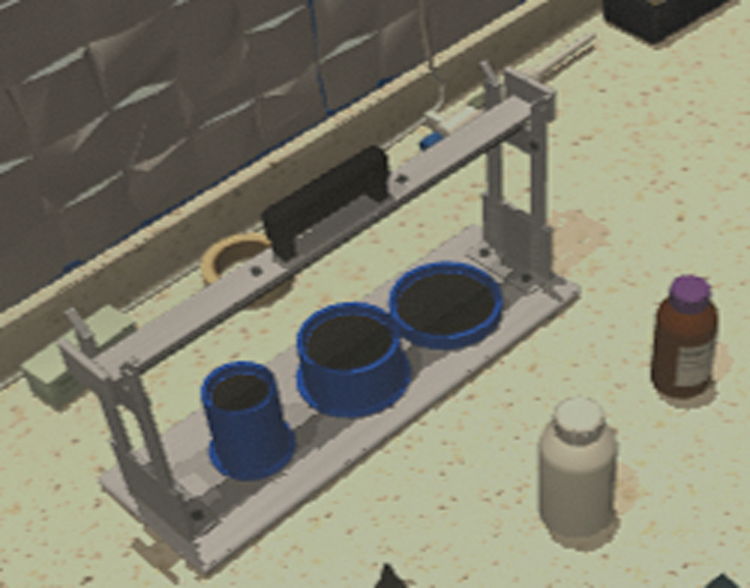

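View pics/crop2.png

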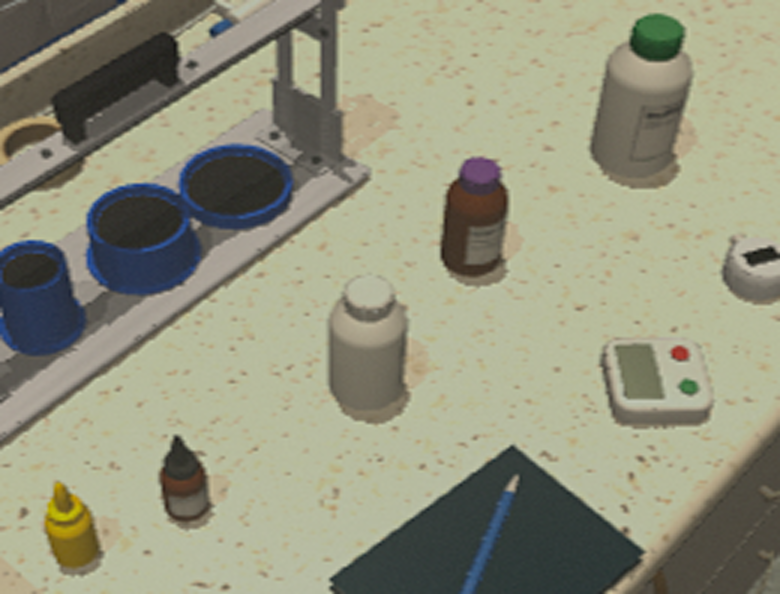

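Run:
```python
from h import *
from scipy.optimize import least_squares
def fitR(xy,R):
    c0=xy.mean(0)
    f=lambda c:np.hypot(*(xy-c).T)-R
    s=least_squares(f,c0+np.array([.02,-.02]),loss='soft_l1',f_scale=.002);return s.x,np.abs(s.fun).mean()
for n in ["scene","side"]:
    im=cv2.imread(f"pics/{n}0.png");d=np.load(f"pics/{n}0.npy");ci=camera_info(n);W=cloud(d,ci)
    cam=(-ci["R"].T@ci["t"])[:2]
    hsv=cv2.cvtColor(im,cv2.COLOR_BGR2HSV);H,S,V=cv2.split(hsv);X,Y,Z=W[...,0],W[...,1],W[...,2]
    for nm,(x,y),zr,R in [("green",(.432,-.169),(.02,.09),.03),("white",(.427,.137),(.012,.07),.024),("dropper",(.444,.28),(.01,.045),.0135),("amber",(.451,0),(.012,.06),.021)]:
        m=(np.hypot(X-x,Y-y)<R+.015)&(Z>zr[0])&(Z<zr[1])
        q=W[m][:,:2]
        best=min((lambda s:(np.abs(s.fun).mean(),*s.x))(least_squares(lambda c:np.hypot(*(q-c).T)-R,q.mean(0)+ (q.mean(0)-cam)/np.linalg.norm(q.mean(0)-cam)*R*.6,loss='soft_l1',f_scale=.002)) for _ in [0])
        print(n,nm,len(q),np.round(best,4),"zmax",np.nanmax(Z[np.hypot(X-x,Y-y)<.02]).round(3))
    b=(H>100)&(H<130)&(S>90)&(X>.5)&(X<.72)&(Y<.3)&(Y>-.1)
    for nm,zr,ro,ri,yr in [("high",.077,.024,.020,(.2,.3)),("mid",.054,.035,.031,(.1,.2)),("low",.024,.041,.037,(0,.11))]:
        m=b&(abs(Z-zr)<.004)&(Y>yr[0])&(Y<yr[1])
        q=W[m][:,:2]
        if len(q)<10: print(n,nm,len(q));continue
        s=least_squares(lambda c:np.hypot(*(q-c).T)-(ro+ri)/2,(q.min(0)+q.max(0))/2,loss='soft_l1',f_scale=.002)
        print(n,nm,len(q),s.x.round(4),np.abs(s.fun).mean().round(4))
    # bar top
    m=(abs(Z-.164)<.004)&(X>.5)&(X<.75)&(abs(Y-.14)<.16);q=W[m]
    print("bar top",len(q)); 
    if len(q)>20:
        p=np.polyfit(q[:,1],q[:,0],1);print("x at y",p,"z",q[:,2].mean(), q[:,1].min(),q[:,1].max())
    m=(Z>.170)&(Z<.21)&(V<60)&(X>.5)&(X<.75)&(abs(Y-.14)<.12);q=W[m]
    print("grip",len(q),q.min(0).round(4),q.max(0).round(4),np.median(q,0).round(4))
    mt=m&(Z>.199);q=W[mt]; print("griptop",len(q)); 
    if len(q)>10: print(q.min(0).round(4),q.max(0).round(4),q.mean(0).round(4),np.polyfit(q[:,1],q[:,0],1))
```

```text
scene green 683 [ 0.0009  0.4332 -0.1734] zmax 0.139
scene white 474 [0.0006 0.4296 0.1332] zmax 0.108
scene dropper 214 [0.0011 0.4457 0.2771] zmax 0.082
scene amber 327 [ 0.0008  0.452  -0.004 ] zmax 0.101
scene high 153 [0.6152 0.2425] 0.0011
scene mid 211 [0.6144 0.1526] 0.0012
scene low 198 [0.6133 0.0626] 0.0012
bar top 1603
x at y [0.01294598 0.61083931] z 0.16380318030036242 -0.01986759145763062 0.29987600880939114
grip 650 [0.605  0.1081 0.1705] [0.624  0.1983 0.2042] [0.6091 0.1577 0.1979]
griptop 293
[0.605  0.1081 0.199 ] [0.624  0.1983 0.2042] [0.6138 0.1549 0.2015] [0.00529341 0.61294845]
side green 1578 [ 0.0008  0.4346 -0.1712] zmax 0.139
side white 566 [0.0012 0.4302 0.1355] zmax 0.109
side dropper 34 [0.001  0.4442 0.2779] zmax 0.083
side amber 123 [ 0.0008  0.4529 -0.0017] zmax 0.102
side high 129 [0.6166 0.2417] 0.0019
side mid 180 [0.6161 0.1523] 0.0019
side low 159 [0.6153 0.0616] 0.0015
bar top 475
x at y [-0.00243507  0.61211616] z 0.16587884911214784 -0.015606857506210672 0.2998404302531365
grip 261 [0.607  0.1047 0.1701] [0.6227 0.1903 0.2057] [0.6124 0.1187 0.1967]
griptop 116
[0.6075 0.1047 0.1991] [0.6214 0.1893 0.2057] [0.6136 0.1416 0.2033] [0.01540595 0.61137734]
```

```bash
cat > p.py <<'E'
from h import *
from scipy.spatial.transform import Rotation as Ro
import sys
def st():
    s=r.read_state();w=s["ee_rot"];R=Ro.from_quat([w[1],w[2],w[3],w[0]]).as_matrix()
    return s,np.array(s["tcp_pos"]),R
def plan(target,theta,n):
    s,p,R=st();th=np.arctan2(R[1,0],R[0,0])
    up=R[:,2]@[0,0,-1]
    d=np.array(target)-p;dth=(theta-th+np.pi)%(2*np.pi)-np.pi
    print("t %.2f p"%s["time_s"],p.round(4),"th %.3f"%th,"tilt xy",R[:2,2].round(4),"w %.3f"%s["width"],"F",np.round(s["contact_force"],1),"q",np.round(s["joint_positions"],2))
    print("d",d.round(4),"dth %.3f"%dth)
    for i in range(n):
        t=th+dth*i/n
        x=np.array([np.cos(t),np.sin(t)]);y=np.array([np.sin(t),-np.cos(t)])
        print(i,"delta cm [%.2f, %.2f, %.2f] twist z %.3f"%(100*d[:2]@x/n,100*d[:2]@y/n,-100*d[2]/n,-dth/n))
if __name__=="__main__":
    a=[float(v) for v in sys.argv[1:]];plan(a[:3],a[3],int(a[4]))
E
python3 p.py 0.58 -0.25 0.31 0.9 10
```

```text
t 0.10 p [ 0.2132 -0.6921  0.2302] th 0.299 tilt xy [-0.0007  0.002 ] w 0.999 F [-0.4 -0.4 -0.1] q [ 1.18  0.59  0.05  1.61 -0.03  0.94 -0.03]
d [0.3668 0.4421 0.0798] dth 0.601
0 delta cm [4.81, -3.15, -0.80] twist z -0.060
1 delta cm [4.99, -2.85, -0.80] twist z -0.060
2 delta cm [5.15, -2.55, -0.80] twist z -0.060
3 delta cm [5.29, -2.23, -0.80] twist z -0.060
4 delta cm [5.42, -1.91, -0.80] twist z -0.060
5 delta cm [5.52, -1.58, -0.80] twist z -0.060
6 delta cm [5.61, -1.25, -0.80] twist z -0.060
7 delta cm [5.67, -0.91, -0.80] twist z -0.060
8 delta cm [5.72, -0.56, -0.80] twist z -0.060
9 delta cm [5.74, -0.22, -0.80] twist z -0.060
```

{"name": "servo_tool", "arguments": {"targets": [{"delta_pos": [1, -0.5, -2], "twist": [0, 0, 0], "hand": -1}, {"delta_pos": [3, -1.5, -2], "twist": [0, 0, -0.05], "hand": -1}, {"delta_pos": [4, -2, -1.5], "twist": [0, 0, -0.06], "hand": -1}, {"delta_pos": [4, -2, -1], "twist": [0, 0, -0.06], "hand": -1}, {"delta_pos": [4, -2, -1], "twist": [0, 0, -0.06], "hand": -1}, {"delta_pos": [4, -2, 0], "twist": [0, 0, -0.06], "hand": -1}, {"delta_pos": [4, -1.7, 0], "twist": [0, 0, -0.06], "hand": -1}, {"delta_pos": [4, -1.5, 0], "twist": [0, 0, -0.06], "hand": -1}, {"delta_pos": [4, -1, 0], "twist": [0, 0, -0.06], "hand": -1}, {"delta_pos": [4, -1, 0], "twist": [0, 0, -0.06], "hand": -1}]}}

```text
time_s: 1.1
tcp_pos: [0.4471, -0.3731, 0.302]
ee_rot: [-0.004, 0.914, 0.405, -0.003]
contact_force: [1.3, -0.7, -0.9]
width: 0.998
```

```bash
python3 p.py 0.614 0.152 0.31 1.571 12
```

```text
t 1.10 p [ 0.4471 -0.3731  0.302 ] th 0.834 tilt xy [-0.0093  0.0053] w 0.998 F [ 1.3 -0.7 -0.9] q [ 0.73  0.34 -0.15  1.85  0.06  0.96 -0.18]
d [0.1669 0.5251 0.008 ] dth 0.737
0 delta cm [4.18, -1.91, -0.07] twist z -0.061
1 delta cm [4.29, -1.65, -0.07] twist z -0.061
2 delta cm [4.38, -1.38, -0.07] twist z -0.061
3 delta cm [4.46, -1.11, -0.07] twist z -0.061
4 delta cm [4.52, -0.84, -0.07] twist z -0.061
5 delta cm [4.56, -0.56, -0.07] twist z -0.061
6 delta cm [4.58, -0.28, -0.07] twist z -0.061
7 delta cm [4.59, 0.00, -0.07] twist z -0.061
8 delta cm [4.58, 0.29, -0.07] twist z -0.061
9 delta cm [4.56, 0.57, -0.07] twist z -0.061
10 delta cm [4.51, 0.85, -0.07] twist z -0.061
11 delta cm [4.45, 1.12, -0.07] twist z -0.061
```

{"name": "servo_tool", "arguments": {"targets": [{"delta_pos": [4.2, -1.9, 0], "twist": [0, 0, -0.06], "hand": -1}, {"delta_pos": [4.3, -1.6, 0], "twist": [0, 0, -0.06], "hand": -1}, {"delta_pos": [4.4, -1.4, 0], "twist": [0, 0, -0.06], "hand": -1}, {"delta_pos": [4.5, -1.1, 0], "twist": [0, 0, -0.06], "hand": -1}, {"delta_pos": [4.5, -0.8, 0], "twist": [0, 0, -0.06], "hand": -1}, {"delta_pos": [4.6, -0.6, 0], "twist": [0, 0, -0.06], "hand": -1}, {"delta_pos": [4.6, -0.3, 0], "twist": [0, 0, -0.06], "hand": -1}, {"delta_pos": [4.6, 0, 0], "twist": [0, 0, -0.06], "hand": -1}, {"delta_pos": [4.6, 0.3, 0], "twist": [0, 0, -0.06], "hand": -1}, {"delta_pos": [4.6, 0.6, 0], "twist": [0, 0, -0.06], "hand": -1}]}}

```text
time_s: 2.1
tcp_pos: [0.5871, 0.0834, 0.3002]
ee_rot: [-0.006, 0.746, 0.666, -0.004]
contact_force: [1.0, 0.6, -0.3]
width: 0.999
```

```bash
python3 p.py 0.614 0.152 0.25 1.571 4
```

```text
t 2.10 p [0.5871 0.0834 0.3002] th 1.457 tilt xy [-0.013   0.0037] w 0.999 F [ 1.   0.6 -0.3] q [ 0.11  0.39 -0.44  1.82  0.18  0.99 -0.52]
d [ 0.0269  0.0686 -0.0502] dth 0.114
0 delta cm [1.78, 0.47, 1.25] twist z -0.028
1 delta cm [1.77, 0.52, 1.25] twist z -0.028
2 delta cm [1.75, 0.57, 1.25] twist z -0.028
3 delta cm [1.73, 0.62, 1.25] twist z -0.028
```

{"name": "servo_tool", "arguments": {"targets": [{"delta_pos": [1.8, 0.5, 0.8], "twist": [-0.013, -0.004, -0.03], "hand": -1}, {"delta_pos": [1.8, 0.6, 0.8], "twist": [0, 0, -0.03], "hand": -1}, {"delta_pos": [1.7, 0.6, 0.8], "twist": [0, 0, -0.03], "hand": -1}, {"delta_pos": [1.6, 0.6, 0.6], "twist": [0, 0, -0.02], "hand": -1}, {"delta_pos": [0, 0, 0], "twist": [0, 0, 0], "hand": -1}]}}

```text
time_s: 2.6
tcp_pos: [0.6148, 0.1644, 0.2678]
ee_rot: [-0.002, 0.702, 0.713, 0.001]
contact_force: [0.5, 0.2, -0.7]
width: 1.003
```

```bash
python3 p.py 0.614 0.152 0.174 1.571 4
python3 - <<'E'
from h import *
ci=camera_info("wrist");im,d=capture("wrist");cv2.imwrite("pics/w1.png",im);np.save("pics/w1.npy",d)
import pickle;pickle.dump(ci,open("pics/w1.pkl","wb"));print(ci)
E
```

```text
t 2.60 p [0.6148 0.1644 0.2678] th 1.586 tilt xy [-0.0012  0.0037] w 1.003 F [ 0.5  0.2 -0.7] q [-0.    0.48 -0.46  1.77  0.25  0.96 -0.55]
d [-0.0008 -0.0124 -0.0938] dth -0.015
0 delta cm [-0.31, -0.02, 2.34] twist z 0.004
1 delta cm [-0.31, -0.02, 2.34] twist z 0.004
2 delta cm [-0.31, -0.02, 2.34] twist z 0.004
3 delta cm [-0.31, -0.02, 2.34] twist z 0.004
{'camera_matrix': array([[393.99158481,   0.        , 322.86434701],
       [  0.        , 393.99158481, 243.07358285],
       [  0.        ,   0.        ,   1.        ]]), 'R': array([[ 0.99989011,  0.01473866, -0.00159505],
       [ 0.01461989, -0.96252644,  0.27079347],
       [ 0.00245586, -0.27078703, -0.96263615]]), 't': array([-0.61639544,  0.10378867,  0.45802761])}
```

View pics/w1.png

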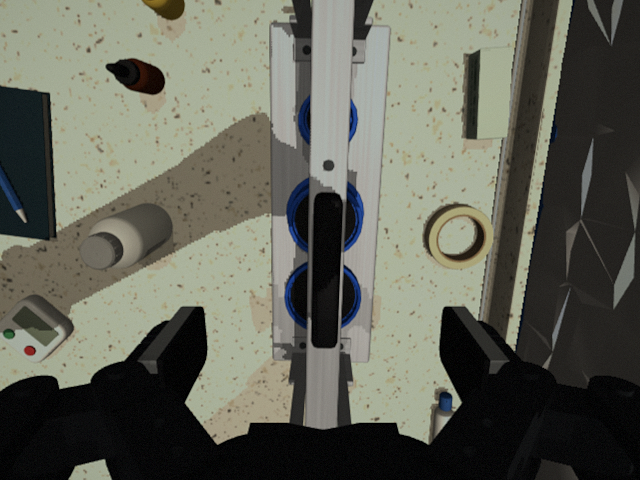

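Run:
```python
from h import *
import pickle
ci=pickle.load(open("pics/w1.pkl","rb"));im=cv2.imread("pics/w1.png");d=np.load("pics/w1.npy");W=cloud(d,ci)
X,Y,Z=W[...,0],W[...,1],W[...,2];V=im.max(2)
m=(V<45)&(X>.59)&(X<.64)&(Y>.08)&(Y<.22)&(Z>.185);q=W[m]
print("grip",len(q),np.percentile(q,[1,50,99],axis=0).round(4),np.polyfit(q[:,1],q[:,0],1))
m=(abs(Z-.164)<.005)&(X>.58)&(X<.65)&(V>60);q=W[m]
L=[];
for v in range(40,420,5):
    u=np.where(m[v])[0]
    if len(u)>10: L.append([*(ray(u.min()-.5,v,.164,ci)[:2]),*(ray(u.max()+.5,v,.164,ci)[:2])])
L=np.array(L);
print("bar left",np.polyfit(L[:,1],L[:,0],1),"right",np.polyfit(L[:,3],L[:,2],1),"w",np.median(L[:,2]-L[:,0]),"z",np.median(q[:,2]))
m=(abs(Z-.010)<.005)&(X>.54)&(X<.69)
L=[]
for v in range(60,340,5):
    u=np.where(m[v])[0]
    if len(u)>10: L.append([*(ray(u.min()-.5,v,.01,ci)[:2]),*(ray(u.max()+.5,v,.01,ci)[:2])])
L=np.array(L);print("plate",np.polyfit(L[:,1],L[:,0],1),np.polyfit(L[:,3],L[:,2],1),L[::10])
hsv=cv2.cvtColor(im,cv2.COLOR_BGR2HSV);H,S,_=cv2.split(hsv);b=(H>100)&(H<130)&(S>120)
from scipy.optimize import least_squares
for nm,zr,R,y in [("high",.077,.022,.242),("mid",.054,.033,.152),("low",.024,.039,.062)]:
    q=W[b&(abs(Z-zr)<.004)&(abs(Y-y)<.045)&(abs(X-.615)<.06)][:,:2]
    s=least_squares(lambda c:np.hypot(*(q-c).T)-R,[.615,y],loss='soft_l1',f_scale=.002);print(nm,len(q),s.x.round(4),abs(s.fun).mean().round(4))
for nm,(x,y),zr,R in [("white",(.4299,.1345),(.012,.07),.024),("dropper",(.445,.2775),(.01,.045),.0135)]:
    q=W[(np.hypot(X-x,Y-y)<R+.015)&(Z>zr[0])&(Z<zr[1])][:,:2]
    s=least_squares(lambda c:np.hypot(*(q-c).T)-R,[x,y],loss='soft_l1',f_scale=.002);print(nm,len(q),s.x.round(4),abs(s.fun).mean().round(4))
```

```text
grip 19235 [[0.5906 0.1155 0.2   ]
 [0.6157 0.1749 0.3511]
 [0.6395 0.1977 0.3647]] [0.01444184 0.61287973]
bar left [0.01113955 0.6023498 ] right [0.01146055 0.62621618] w 0.023943491154397645 z 0.16521373258122482
plate [0.01200937 0.55817111] [0.01098268 0.66987893] [[0.56207744 0.29743272 0.673563   0.29904721]
 [0.561102   0.25295965 0.67235384 0.25459038]
 [0.56106126 0.20550328 0.67206274 0.20715125]
 [0.55998232 0.15472087 0.67175134 0.15640276]
 [0.55989817 0.10028388 0.67141743 0.1019861 ]
 [0.5586947  0.04174745 0.66994645 0.04347143]]
high 388 [0.617  0.2434] 0.001
mid 630 [0.6159 0.1544] 0.0011
low 602 [0.6149 0.0648] 0.0011
white 1351 [0.43   0.1354] 0.0002
dropper 709 [0.4451 0.2797] 0.0009
```

```bash
python3 p.py 0.616 0.153 0.174 1.56 4
```

```text
t 2.65 p [0.6147 0.1626 0.268 ] th 1.584 tilt xy [-0.0014  0.0021] w 1.002 F [-0.4  0.7 -0. ] q [-0.    0.47 -0.46  1.77  0.25  0.96 -0.55]
d [ 0.0013 -0.0096 -0.094 ] dth -0.024
0 delta cm [-0.24, 0.03, 2.35] twist z 0.006
1 delta cm [-0.24, 0.03, 2.35] twist z 0.006
2 delta cm [-0.24, 0.03, 2.35] twist z 0.006
3 delta cm [-0.24, 0.03, 2.35] twist z 0.006
```

{"name": "servo_tool", "arguments": {"targets": [{"delta_pos": [-0.5, 0.1, 2], "twist": [0, 0, 0.012], "hand": -1}, {"delta_pos": [-0.4, 0, 2], "twist": [0, 0, 0.012], "hand": -1}, {"delta_pos": [0, 0, 2.5], "twist": [0, 0, 0], "hand": -0.4}, {"delta_pos": [0, 0, 2], "twist": [0, 0, 0], "hand": -0.2}, {"delta_pos": [0, 0, 0.5], "twist": [0, 0, 0], "hand": 0}]}}

```text
time_s: 3.15
tcp_pos: [0.6182, 0.1445, 0.1783]
ee_rot: [0.003, 0.715, 0.699, -0.0]
contact_force: [0.0, -0.1, -0.6]
width: 0.514
```

```bash
python3 p.py 0.616 0.153 0.174 1.56 1
```

```text
t 3.15 p [0.6182 0.1445 0.1783] th 1.548 tilt xy [ 0.0035 -0.0039] w 0.514 F [ 0.  -0.1 -0.6] q [-0.02  0.57 -0.41  1.85  0.31  0.78 -0.62]
d [-0.0022  0.0085 -0.0043] dth 0.012
0 delta cm [0.85, -0.24, 0.43] twist z -0.012
```

{"name": "servo_tool", "arguments": {"targets": [{"delta_pos": [0.8, -0.2, 0.4], "twist": [0.003, 0.004, -0.012], "hand": 0}, {"delta_pos": [0, 0, 0], "twist": [0, 0, 0], "hand": 0}]}}

```text
time_s: 3.35
tcp_pos: [0.6165, 0.1507, 0.1744]
ee_rot: [0.0, 0.712, 0.702, -0.0]
contact_force: [0.1, -0.4, 0.6]
width: 0.5
```

```bash
python3 p.py 0.616 0.153 0.174 1.56 1
```

```text
t 3.35 p [0.6165 0.1507 0.1744] th 1.557 tilt xy [ 0.0001 -0.0011] w 0.500 F [ 0.1 -0.4  0.6] q [-0.02  0.57 -0.41  1.85  0.32  0.78 -0.62]
d [-0.0005  0.0023 -0.0004] dth 0.003
0 delta cm [0.23, -0.06, 0.04] twist z -0.003
```

{"name": "servo_tool", "arguments": {"targets": [{"delta_pos": [0.2, 0, 0], "twist": [0, 0, 0], "hand": 0.5}, {"delta_pos": [0, 0, 0], "twist": [0, 0, 0], "hand": 1}, {"delta_pos": [0, 0, 0], "twist": [0, 0, 0], "hand": 1}, {"delta_pos": [0, 0, 0], "twist": [0, 0, 0], "hand": 1}, {"delta_pos": [0, 0, 0], "twist": [0, 0, 0], "hand": 1}, {"delta_pos": [0, 0, 0], "twist": [0, 0, 0], "hand": 1}]}}

```text
time_s: 3.95
tcp_pos: [0.6171, 0.153, 0.1767]
ee_rot: [0.001, 0.712, 0.702, 0.001]
contact_force: [0.3, 0.8, -2.5]
width: 0.175
```

```bash
python3 p.py 0.616 0.153 0.174 1.56 1
```

```text
t 3.95 p [0.6171 0.153  0.1767] th 1.558 tilt xy [ 0.0028 -0.0009] w 0.175 F [ 0.3  0.8 -2.5] q [-0.03  0.57 -0.41  1.85  0.32  0.78 -0.62]
d [-0.0011  0.     -0.0027] dth 0.002
0 delta cm [0.00, -0.11, 0.27] twist z -0.002
```

{"name": "servo_tool", "arguments": {"targets": [{"delta_pos": [0, 0, -0.5], "twist": [0, 0, 0], "hand": 1}, {"delta_pos": [0, 0, -1], "twist": [0, 0, 0], "hand": 1}, {"delta_pos": [0, 0, -1.5], "twist": [0, 0, 0], "hand": 1}, {"delta_pos": [0, 0, -1.5], "twist": [0, 0, 0], "hand": 1}]}}

```text
time_s: 4.35
tcp_pos: [0.6153, 0.1522, 0.2224]
ee_rot: [0.0, 0.712, 0.702, -0.002]
contact_force: [0.6, -0.1, -2.1]
width: 0.175
```

```bash
python3 p.py 0.58 0.0 0.29 1.2 6
```

```text
t 4.35 p [0.6153 0.1522 0.2224] th 1.558 tilt xy [-0.0025 -0.0026] w 0.175 F [ 0.6 -0.1 -2.1] q [-0.01  0.52 -0.44  1.81  0.28  0.87 -0.59]
d [-0.0353 -0.1522  0.0676] dth -0.358
0 delta cm [-2.54, -0.55, -1.13] twist z 0.060
1 delta cm [-2.57, -0.40, -1.13] twist z 0.060
2 delta cm [-2.59, -0.25, -1.13] twist z 0.060
3 delta cm [-2.60, -0.09, -1.13] twist z 0.060
4 delta cm [-2.60, 0.06, -1.13] twist z 0.060
5 delta cm [-2.60, 0.22, -1.13] twist z 0.060
```

{"name": "servo_tool", "arguments": {"targets": [{"delta_pos": [0, 0, -2.5], "twist": [0, 0, 0], "hand": 1}, {"delta_pos": [0, 0, -2.5], "twist": [0, 0, 0], "hand": 1}, {"delta_pos": [-1.5, -0.5, -1.5], "twist": [0, 0, 0.02], "hand": 1}, {"delta_pos": [-2.5, -0.9, -0.5], "twist": [0, 0, 0.05], "hand": 1}, {"delta_pos": [-3, -0.9, 0], "twist": [0, 0, 0.06], "hand": 1}, {"delta_pos": [-3.3, -0.9, 0], "twist": [0, 0, 0.06], "hand": 1}, {"delta_pos": [-3.3, -0.7, 0], "twist": [0, 0, 0.07], "hand": 1}, {"delta_pos": [-3.3, -0.5, 0], "twist": [0, 0, 0.07], "hand": 1}]}}

```text
time_s: 5.15
tcp_pos: [0.5467, -0.0112, 0.3067]
ee_rot: [0.003, 0.82, 0.572, 0.006]
contact_force: [0.0, -0.9, -3.2]
width: 0.172
```

```bash
python3 p.py 0.515 -0.34 0.28 0.0 15
```

```text
t 5.15 p [ 0.5467 -0.0112  0.3067] th 1.219 tilt xy [0.0125 0.0025] w 0.172 F [ 0.  -0.9 -3.2] q [ 0.24  0.3  -0.38  1.93  0.13  0.93 -0.55]
d [-0.0317 -0.3288 -0.0267] dth -1.219
0 delta cm [-2.13, 0.56, 0.18] twist z 0.081
1 delta cm [-2.08, 0.73, 0.18] twist z 0.081
2 delta cm [-2.01, 0.89, 0.18] twist z 0.081
3 delta cm [-1.93, 1.05, 0.18] twist z 0.081
4 delta cm [-1.84, 1.21, 0.18] twist z 0.081
5 delta cm [-1.74, 1.35, 0.18] twist z 0.081
6 delta cm [-1.62, 1.49, 0.18] twist z 0.081
7 delta cm [-1.49, 1.62, 0.18] twist z 0.081
8 delta cm [-1.36, 1.73, 0.18] twist z 0.081
9 delta cm [-1.21, 1.84, 0.18] twist z 0.081
10 delta cm [-1.06, 1.93, 0.18] twist z 0.081
11 delta cm [-0.90, 2.01, 0.18] twist z 0.081
12 delta cm [-0.73, 2.08, 0.18] twist z 0.081
13 delta cm [-0.56, 2.13, 0.18] twist z 0.081
14 delta cm [-0.39, 2.17, 0.18] twist z 0.081
```

{"name": "servo_tool", "arguments": {"targets": [{"delta_pos": [-2.1, 0.6, 0], "twist": [0, 0, 0.08], "hand": 1}, {"delta_pos": [-2.1, 0.7, 0], "twist": [0, 0, 0.08], "hand": 1}, {"delta_pos": [-2, 0.9, 0], "twist": [0, 0, 0.08], "hand": 1}, {"delta_pos": [-1.9, 1, 0], "twist": [0, 0, 0.08], "hand": 1}, {"delta_pos": [-1.8, 1.2, 0], "twist": [0, 0, 0.08], "hand": 1}, {"delta_pos": [-1.7, 1.4, 0], "twist": [0, 0, 0.08], "hand": 1}, {"delta_pos": [-1.6, 1.5, 0], "twist": [0, 0, 0.08], "hand": 1}, {"delta_pos": [-1.5, 1.6, 0], "twist": [0, 0, 0.08], "hand": 1}, {"delta_pos": [-1.4, 1.7, 0], "twist": [0, 0, 0.08], "hand": 1}, {"delta_pos": [-1.2, 1.8, 0], "twist": [0, 0, 0.08], "hand": 1}]}}

```text
time_s: 6.15
tcp_pos: [0.5178, -0.2453, 0.3122]
ee_rot: [0.002, 0.984, 0.179, 0.01]
contact_force: [-0.2, 0.5, -2.1]
width: 0.174
```

```bash
python3 p.py 0.515 -0.34 0.25 0.0 5
```

```text
t 6.15 p [ 0.5178 -0.2453  0.3122] th 0.360 tilt xy [ 0.0199 -0.0007] w 0.174 F [-0.2  0.5 -2.1] q [ 0.46  0.31 -0.11  1.88  0.03  0.94 -0.88]
d [-0.0028 -0.0947 -0.0622] dth -0.360
0 delta cm [-0.72, 1.75, 1.24] twist z 0.072
1 delta cm [-0.59, 1.80, 1.24] twist z 0.072
2 delta cm [-0.46, 1.84, 1.24] twist z 0.072
3 delta cm [-0.33, 1.87, 1.24] twist z 0.072
4 delta cm [-0.19, 1.88, 1.24] twist z 0.072
```

```bash
python3 - <<'E'
s=open('p.py').read()
s=s.replace('''    for i in range(n):''','''    w=R.T@np.array([R[1,2]*-1,R[0,2],0.0]);print("level twist xy",w[:2].round(4))
    for i in range(n):''')
open('p.py','w').write(s)
E
python3 p.py 0.515 -0.34 0.25 0.0 5 | sed -n 3p
```

```text
level twist xy [ 0.0077 -0.0184]
```

{"name": "servo_tool", "arguments": {"targets": [{"delta_pos": [-0.7, 1.8, 1], "twist": [0.007, -0.019, 0.07], "hand": 1}, {"delta_pos": [-0.6, 1.8, 1], "twist": [0, 0, 0.07], "hand": 1}, {"delta_pos": [-0.4, 1.8, 1.5], "twist": [0, 0, 0.07], "hand": 1}, {"delta_pos": [-0.3, 1.7, 2], "twist": [0, 0, 0.07], "hand": 1}, {"delta_pos": [-0.2, 1.2, 2], "twist": [0, 0, 0.05], "hand": 1}]}}

```text
time_s: 6.65
tcp_pos: [0.5181, -0.3415, 0.2415]
ee_rot: [0.003, 1.0, 0.001, 0.006]
contact_force: [-0.9, -1.2, -3.1]
width: 0.179
```

```bash
python3 p.py 0.515 -0.34 0.025 0.0 6
```

```text
t 6.65 p [ 0.5181 -0.3415  0.2415] th 0.003 tilt xy [ 0.0118 -0.0069] w 0.179 F [-0.9 -1.2 -3.1] q [ 0.51  0.44 -0.    1.85  0.    0.83 -1.06]
d [-0.0031  0.0015 -0.2165] dth -0.003
level twist xy [ 0.0069 -0.0118]
0 delta cm [-0.05, -0.02, 3.61] twist z 0.000
1 delta cm [-0.05, -0.02, 3.61] twist z 0.000
2 delta cm [-0.05, -0.02, 3.61] twist z 0.000
3 delta cm [-0.05, -0.02, 3.61] twist z 0.000
4 delta cm [-0.05, -0.02, 3.61] twist z 0.000
5 delta cm [-0.05, -0.02, 3.61] twist z 0.000
```

{"name": "servo_tool", "arguments": {"targets": [{"delta_pos": [0, 0, 3], "twist": [0.007, -0.012, 0], "hand": 1}, {"delta_pos": [0, 0, 3.5], "twist": [0, 0, 0], "hand": 1}, {"delta_pos": [0, 0, 3.5], "twist": [0, 0, 0], "hand": 1}, {"delta_pos": [0, 0, 3.5], "twist": [0, 0, 0], "hand": 1}, {"delta_pos": [0, 0, 3], "twist": [0, 0, 0], "hand": 1}, {"delta_pos": [0, 0, 2], "twist": [0, 0, 0], "hand": 1}, {"delta_pos": [0, 0, 0.5], "twist": [0, 0, 0], "hand": 1}]}}

```text
time_s: 7.35
tcp_pos: [0.5227, -0.3517, 0.0464]
ee_rot: [0.003, 1.0, -0.008, 0.004]
contact_force: [0.0, 0.4, -2.9]
width: 0.175
```

```bash
python3 p.py 0.515 -0.34 0.023 0.0 1
```

```text
t 7.35 p [ 0.5227 -0.3517  0.0464] th -0.016 tilt xy [ 0.008  -0.0055] w 0.175 F [ 0.   0.4 -2.9] q [ 0.52  0.71 -0.    1.94  0.01  0.48 -1.07]
d [-0.0077  0.0117 -0.0234] dth 0.016
level twist xy [ 0.0054 -0.0081]
0 delta cm [-0.79, -1.16, 2.34] twist z -0.016
```

{"name": "servo_tool", "arguments": {"targets": [{"delta_pos": [-0.7, -1, 0.8], "twist": [0.005, -0.008, -0.015], "hand": 1}, {"delta_pos": [0, 0, 0.8], "twist": [0, 0, 0], "hand": 1}, {"delta_pos": [0, 0, 0.4], "twist": [0, 0, 0], "hand": 1}, {"delta_pos": [0, 0, 0.2], "twist": [0, 0, 0], "hand": 1}]}}

```text
time_s: 7.75
tcp_pos: [0.5179, -0.3423, 0.0253]
ee_rot: [0.001, 1.0, -0.001, 0.002]
contact_force: [-0.3, 0.4, -2.9]
width: 0.178
```

```bash
python3 p.py 0.515 -0.34 0.0227 0.0 1
```

```text
t 7.75 p [ 0.5179 -0.3423  0.0253] th -0.002 tilt xy [ 0.004  -0.0021] w 0.178 F [-0.3  0.4 -2.9] q [ 0.52  0.74 -0.01  1.96  0.01  0.43 -1.07]
d [-0.0029  0.0023 -0.0026] dth 0.002
level twist xy [ 0.0021 -0.004 ]
0 delta cm [-0.29, -0.23, 0.26] twist z -0.002
```

{"name": "servo_tool", "arguments": {"targets": [{"delta_pos": [0, 0, 0.3], "twist": [0.002, -0.004, 0], "hand": 1}, {"delta_pos": [0, 0, 0.1], "twist": [0, 0, 0], "hand": 1}, {"delta_pos": [0, 0, 0], "twist": [0, 0, 0], "hand": 0.5}, {"delta_pos": [0, 0, 0], "twist": [0, 0, 0], "hand": 0}, {"delta_pos": [0, 0, 0], "twist": [0, 0, 0], "hand": -0.3}, {"delta_pos": [0, 0, -0.5], "twist": [0, 0, 0], "hand": -0.5}, {"delta_pos": [0, 0, -2], "twist": [0, 0, 0], "hand": -0.5}, {"delta_pos": [0, 0, -3], "twist": [0, 0, 0], "hand": -0.5}, {"delta_pos": [0, 0, -4], "twist": [0, 0, 0], "hand": -0.5}]}}

```text
time_s: 8.65
tcp_pos: [0.5172, -0.3421, 0.1177]
ee_rot: [-0.001, 1.0, -0.001, -0.002]
contact_force: [-0.1, -1.3, 0.5]
width: 0.749
```

```bash
python3 p.py 0.434 -0.172 0.19 1.57 8;  python3 - <<'E'
from h import *
im,d=capture("scene");cv2.imwrite("pics/s2.png",im);np.save("pics/s2.npy",d)
E
```

```text
t 8.65 p [ 0.5172 -0.3421  0.1177] th -0.002 tilt xy [-0.0034  0.0016] w 0.749 F [-0.1 -1.3  0.5] q [ 0.52  0.6  -0.01  1.93  0.01  0.61 -1.07]
d [-0.0832  0.1701  0.0723] dth 1.572
level twist xy [-0.0016  0.0034]
0 delta cm [-1.04, -2.12, -0.90] twist z -0.196
1 delta cm [-0.61, -2.29, -0.90] twist z -0.196
2 delta cm [-0.15, -2.36, -0.90] twist z -0.196
3 delta cm [0.31, -2.35, -0.90] twist z -0.196
4 delta cm [0.77, -2.24, -0.90] twist z -0.196
5 delta cm [1.19, -2.05, -0.90] twist z -0.196
6 delta cm [1.56, -1.78, -0.90] twist z -0.196
7 delta cm [1.88, -1.44, -0.90] twist z -0.196
```

View pics/s2.png

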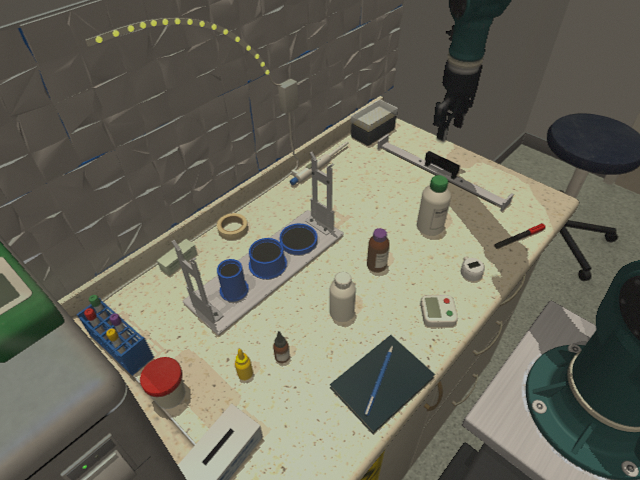

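{"name": "servo_tool", "arguments": {"targets": [{"delta_pos": [-1, -1, -3], "twist": [-0.002, 0.003, -0.12], "hand": -1}, {"delta_pos": [-1, -1.5, -3], "twist": [0, 0, -0.12], "hand": -1}, {"delta_pos": [-0.6, -2.2, -2], "twist": [0, 0, -0.12], "hand": -1}, {"delta_pos": [-0.3, -2.4, 0], "twist": [0, 0, -0.12], "hand": -1}, {"delta_pos": [0, -2.4, 0], "twist": [0, 0, -0.12], "hand": -1}, {"delta_pos": [0.3, -2.4, 0], "twist": [0, 0, -0.12], "hand": -1}, {"delta_pos": [0.6, -2.3, 0], "twist": [0, 0, -0.12], "hand": -1}, {"delta_pos": [0.8, -2.2, 0], "twist": [0, 0, -0.12], "hand": -1}, {"delta_pos": [0.8, -1.5, 0], "twist": [0, 0, -0.12], "hand": -1}, {"delta_pos": [0.5, -0.5, 0], "twist": [0, 0, -0.1], "hand": -1}]}}

```text
time_s: 9.7
tcp_pos: [0.4203, -0.1729, 0.2132]
ee_rot: [0.017, 0.819, 0.573, 0.006]
contact_force: [0.6, 0.5, -0.7]
width: 0.996
```

```bash
python3 p.py 0.434 -0.172 0.19 1.2 1
```

```text
t 9.70 p [ 0.4203 -0.1729  0.2132] th 1.221 tilt xy [ 0.0293 -0.0215] w 0.996 F [ 0.6  0.5 -0.7] q [ 0.58  0.29 -0.37  2.23  0.2   0.62 -0.28]
d [ 0.0137  0.0009 -0.0232] dth -0.021
level twist xy [0.0349 0.0102]
0 delta cm [0.55, 1.26, 2.32] twist z 0.021
```

{"name": "servo_tool", "arguments": {"targets": [{"delta_pos": [0.6, 1.3, 1], "twist": [0.035, 0.01, 0], "hand": -1}, {"delta_pos": [0, 0, 0], "twist": [0, 0, 0], "hand": -1}, {"delta_pos": [0, 0, 0], "twist": [0, 0, 0], "hand": -1}]}}

```text
time_s: 10.0
tcp_pos: [0.4335, -0.1707, 0.2048]
ee_rot: [0.001, 0.818, 0.575, -0.0]
contact_force: [-0.7, 0.4, -0.1]
width: 1.001
```

```bash
python3 p.py 0.434 -0.172 0.066 1.2 4
```

```text
t 10.00 p [ 0.4335 -0.1707  0.2048] th 1.225 tilt xy [ 0.0002 -0.0012] w 1.001 F [-0.7  0.4 -0.1] q [ 0.57  0.33 -0.37  2.19  0.19  0.65 -0.28]
d [ 0.0005 -0.0013 -0.1388] dth -0.025
level twist xy [0.0005 0.001 ]
0 delta cm [-0.03, 0.02, 3.47] twist z 0.006
1 delta cm [-0.03, 0.02, 3.47] twist z 0.006
2 delta cm [-0.03, 0.02, 3.47] twist z 0.006
3 delta cm [-0.03, 0.02, 3.47] twist z 0.006
```

{"name": "servo_tool", "arguments": {"targets": [{"delta_pos": [0, 0, 2.5], "twist": [0, 0, 0], "hand": -1}, {"delta_pos": [0, 0, 2.5], "twist": [0, 0, 0], "hand": -1}, {"delta_pos": [0, 0, 0], "twist": [0, 0, 0], "hand": -1}]}}

```text
time_s: 10.3
tcp_pos: [0.4337, -0.1724, 0.1558]
ee_rot: [0.003, 0.819, 0.574, 0.001]
contact_force: [0.5, -0.6, -0.6]
width: 1.001
```

```bash
python3 p.py 0.434 -0.172 0.066 1.2 3
```

```text
t 10.30 p [ 0.4337 -0.1724  0.1558] th 1.222 tilt xy [ 0.0049 -0.0047] w 1.001 F [ 0.5 -0.6 -0.6] q [ 0.53  0.41 -0.33  2.23  0.26  0.53 -0.34]
d [ 0.0003  0.0004 -0.0898] dth -0.022
level twist xy [0.0062 0.0027]
0 delta cm [0.01, 0.00, 2.99] twist z 0.007
1 delta cm [0.01, 0.00, 2.99] twist z 0.007
2 delta cm [0.01, 0.00, 2.99] twist z 0.007
```

{"name": "servo_tool", "arguments": {"targets": [{"delta_pos": [0, 0, 2.5], "twist": [0.006, 0.003, 0], "hand": -1}, {"delta_pos": [0, 0, 2.5], "twist": [0.003, 0, 0], "hand": -1}, {"delta_pos": [0, 0, 2.5], "twist": [0.003, 0, 0], "hand": -1}, {"delta_pos": [0, 0, 1.3], "twist": [0, 0, 0], "hand": -1}, {"delta_pos": [0, 0, 0], "twist": [0, 0, 0], "hand": -1}]}}

```text
time_s: 10.8
tcp_pos: [0.4364, -0.1754, 0.0708]
ee_rot: [0.002, 0.82, 0.573, 0.0]
contact_force: [0.4, 0.0, 0.1]
width: 0.998
```

```bash
python3 p.py 0.434 -0.172 0.068 1.2 1
```

```text
t 10.80 p [ 0.4364 -0.1754  0.0708] th 1.219 tilt xy [ 0.0024 -0.0032] w 0.998 F [0.4 0.  0.1] q [ 0.44  0.56 -0.21  2.28  0.37  0.33 -0.44]
d [-0.0024  0.0034 -0.0028] dth -0.019
level twist xy [0.0033 0.0022]
0 delta cm [0.24, -0.34, 0.28] twist z 0.019
```

{"name": "servo_tool", "arguments": {"targets": [{"delta_pos": [0.2, -0.3, 0.3], "twist": [0.003, 0.002, 0], "hand": -0.8}, {"delta_pos": [0, 0, 0], "twist": [0, 0, 0], "hand": -0.6}, {"delta_pos": [0, 0, 0], "twist": [0, 0, 0], "hand": 0}, {"delta_pos": [0, 0, 0], "twist": [0, 0, 0], "hand": 1}, {"delta_pos": [0, 0, 0], "twist": [0, 0, 0], "hand": 1}, {"delta_pos": [0, 0, 0], "twist": [0, 0, 0], "hand": 1}]}}

```text
time_s: 11.4
tcp_pos: [0.4358, -0.1735, 0.0725]
ee_rot: [0.003, 0.82, 0.572, 0.002]
contact_force: [0.5, -0.5, -2.0]
width: 0.665
```

```bash
python3 p.py 0.434 -0.172 0.068 1.2 1
```

```text
t 11.40 p [ 0.4358 -0.1735  0.0725] th 1.218 tilt xy [ 0.0063 -0.0031] w 0.665 F [ 0.5 -0.5 -2. ] q [ 0.44  0.56 -0.21  2.28  0.37  0.32 -0.44]
d [-0.0018  0.0015 -0.0045] dth -0.018
level twist xy [0.007  0.0007]
0 delta cm [0.08, -0.22, 0.45] twist z 0.018
```

{"name": "servo_tool", "arguments": {"targets": [{"delta_pos": [0, 0, -1], "twist": [0, 0, 0], "hand": 1}, {"delta_pos": [0, 0, -2.5], "twist": [0, 0, 0], "hand": 1}, {"delta_pos": [0, 0, -4], "twist": [0, 0, 0], "hand": 1}, {"delta_pos": [0, 0, -4], "twist": [0, 0, 0], "hand": 1}, {"delta_pos": [0, 0, -4], "twist": [0, 0, 0], "hand": 1}, {"delta_pos": [0, 0, -4], "twist": [0, 0, 0], "hand": 1}, {"delta_pos": [0.5, 0.5, -3], "twist": [0, 0, 0], "hand": 1}]}}

```text
time_s: 12.1
tcp_pos: [0.435, -0.1685, 0.304]
ee_rot: [-0.003, 0.82, 0.572, -0.003]
contact_force: [0.9, -0.5, -2.0]
width: 0.666
```

```bash
python3 p.py 0.615 0.063 0.31 1.56 9
```

```text
t 12.10 p [ 0.435  -0.1685  0.304 ] th 1.219 tilt xy [-0.0083  0.0012] w 0.666 F [ 0.9 -0.5 -2. ] q [ 0.64  0.2  -0.43  2.07  0.1   0.9  -0.2 ]
d [0.18   0.2315 0.006 ] dth 0.341
level twist xy [-0.0082  0.0017]
0 delta cm [3.10, 0.99, -0.07] twist z -0.038
1 delta cm [3.06, 1.11, -0.07] twist z -0.038
2 delta cm [3.02, 1.22, -0.07] twist z -0.038
3 delta cm [2.97, 1.34, -0.07] twist z -0.038
4 delta cm [2.92, 1.45, -0.07] twist z -0.038
5 delta cm [2.86, 1.56, -0.07] twist z -0.038
6 delta cm [2.80, 1.66, -0.07] twist z -0.038
7 delta cm [2.74, 1.77, -0.07] twist z -0.038
8 delta cm [2.67, 1.87, -0.07] twist z -0.038
```

{"name": "servo_tool", "arguments": {"targets": [{"delta_pos": [2.5, 0.9, -1], "twist": [-0.008, 0.002, -0.04], "hand": 1}, {"delta_pos": [3, 1.1, 0], "twist": [0, 0, -0.04], "hand": 1}, {"delta_pos": [3, 1.2, 0], "twist": [0, 0, -0.04], "hand": 1}, {"delta_pos": [3, 1.3, 0], "twist": [0, 0, -0.04], "hand": 1}, {"delta_pos": [2.9, 1.4, 0], "twist": [0, 0, -0.04], "hand": 1}, {"delta_pos": [2.9, 1.6, 0], "twist": [0, 0, -0.04], "hand": 1}, {"delta_pos": [2.8, 1.7, 0], "twist": [0, 0, -0.04], "hand": 1}, {"delta_pos": [2, 1.8, 0], "twist": [0, 0, -0.04], "hand": 1}, {"delta_pos": [1, 0.8, 0], "twist": [0, 0, 0], "hand": 1}]}}

```text
time_s: 13.0
tcp_pos: [0.5986, 0.0394, 0.3241]
ee_rot: [0.005, 0.717, 0.697, -0.0]
contact_force: [0.2, -0.2, -1.3]
width: 0.669
```

```bash
python3 p.py 0.615 0.063 0.30 1.56 1
```

```text
t 13.00 p [0.5986 0.0394 0.3241] th 1.543 tilt xy [ 0.007  -0.0077] w 0.669 F [ 0.2 -0.2 -1.3] q [ 0.27  0.38 -0.56  1.79  0.24  1.03 -0.41]
d [ 0.0164  0.0236 -0.0241] dth 0.017
level twist xy [0.0072 0.0075]
0 delta cm [2.41, 1.58, 2.41] twist z -0.017
```

{"name": "servo_tool", "arguments": {"targets": [{"delta_pos": [2.2, 1.5, 1], "twist": [0.007, 0.007, -0.017], "hand": 1}, {"delta_pos": [0, 0, 2], "twist": [0, 0, 0], "hand": 1}, {"delta_pos": [0, 0, 2.5], "twist": [0, 0, 0], "hand": 1}, {"delta_pos": [0, 0, 2.5], "twist": [0, 0, 0], "hand": 1}, {"delta_pos": [0, 0, 2.5], "twist": [0, 0, 0], "hand": 1}]}}

```text
time_s: 13.5
tcp_pos: [0.6153, 0.0618, 0.2211]
ee_rot: [0.002, 0.712, 0.702, 0.001]
contact_force: [-0.2, -0.0, -2.2]
width: 0.67
```

```bash
python3 p.py 0.615 0.063 0.10 1.56 4
```

```text
t 13.50 p [0.6153 0.0618 0.2211] th 1.557 tilt xy [ 0.0053 -0.0013] w 0.670 F [-0.2 -0.  -2.2] q [ 0.2   0.51 -0.52  1.85  0.33  0.86 -0.5 ]
d [-0.0003  0.0012 -0.1211] dth 0.003
level twist xy [0.0053 0.0012]
0 delta cm [0.03, -0.01, 3.03] twist z -0.001
1 delta cm [0.03, -0.01, 3.03] twist z -0.001
2 delta cm [0.03, -0.01, 3.03] twist z -0.001
3 delta cm [0.03, -0.01, 3.03] twist z -0.001
```

{"name": "servo_tool", "arguments": {"targets": [{"delta_pos": [0.1, 0, 2.5], "twist": [0.005, 0.001, 0], "hand": 1}, {"delta_pos": [0.1, 0, 2.5], "twist": [0.002, 0, 0], "hand": 1}, {"delta_pos": [0.1, 0, 2.5], "twist": [0.002, 0, 0], "hand": 1}, {"delta_pos": [0.1, 0, 2], "twist": [0, 0, 0], "hand": 1}, {"delta_pos": [0, 0, 0.5], "twist": [0, 0, 0], "hand": 1}, {"delta_pos": [0, 0, 0], "twist": [0, 0, 0], "hand": 1}]}}

```text
time_s: 14.1
tcp_pos: [0.6081, 0.0575, 0.1152]
ee_rot: [-0.003, 0.716, 0.698, -0.009]
contact_force: [-0.3, 0.1, -1.8]
width: 0.67
```

```bash
python3 p.py 0.615 0.063 0.0885 1.56 1;  python3 - <<'E'
from h import *
for n in ["scene","side"]:
  im,d=capture(n);cv2.imwrite(f"pics/g3{n}.png",cv2.resize(im[100:330,150:450],None,fx=2.5,fy=2.5));np.save(f"pics/g3{n}.npy",d)
E
```

```text
t 14.10 p [0.6081 0.0575 0.1152] th 1.546 tilt xy [-0.0169 -0.0084] w 0.670 F [-0.3  0.1 -1.8] q [ 0.14  0.64 -0.45  1.93  0.43  0.69 -0.59]
d [ 0.0069  0.0055 -0.0267] dth 0.014
level twist xy [-0.0167  0.0088]
0 delta cm [0.57, 0.68, 2.67] twist z -0.014
```

View pics/g3scene.png

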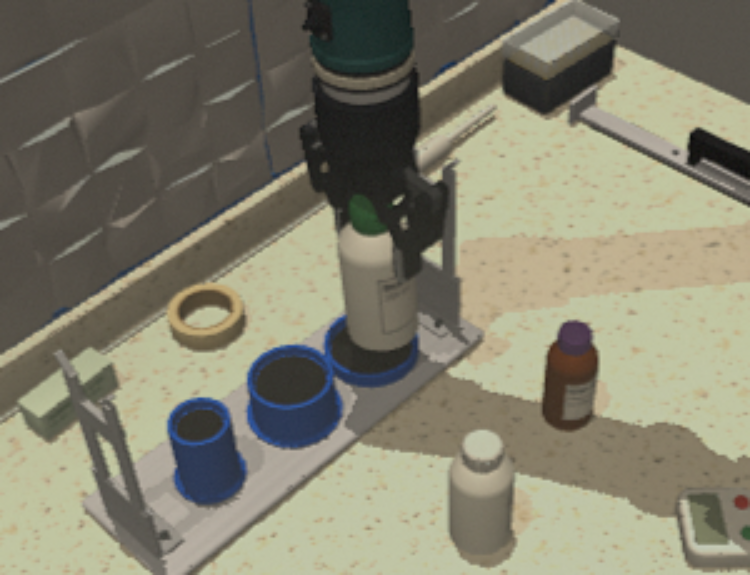

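{"name": "servo_tool", "arguments": {"targets": [{"delta_pos": [0.6, 0.7, 0], "twist": [-0.015, 0.008, -0.013], "hand": 1}, {"delta_pos": [0, 0, 0], "twist": [0, 0, 0], "hand": 1}]}}

```text
time_s: 14.4
tcp_pos: [0.6183, 0.0643, 0.1186]
ee_rot: [0.002, 0.711, 0.703, 0.003]
contact_force: [0.3, 0.7, -2.2]
width: 0.669
```

```bash
python3 p.py 0.615 0.063 0.0885 1.56 1
```

```text
t 14.40 p [0.6183 0.0643 0.1186] th 1.560 tilt xy [0.0062 0.0012] w 0.669 F [ 0.3  0.7 -2.2] q [ 0.14  0.64 -0.45  1.92  0.43  0.67 -0.59]
d [-0.0033 -0.0013 -0.0301] dth 0.000
level twist xy [ 0.0062 -0.0013]
0 delta cm [-0.13, -0.33, 3.01] twist z -0.000
```

{"name": "servo_tool", "arguments": {"targets": [{"delta_pos": [-0.1, -0.25, 1], "twist": [0.004, -0.001, 0], "hand": 1}, {"delta_pos": [0, 0, 0.7], "twist": [0, 0, 0], "hand": 1}, {"delta_pos": [0, 0, 0], "twist": [0, 0, 0], "hand": 1}]}}

```text
time_s: 14.7
tcp_pos: [0.617, 0.0636, 0.102]
ee_rot: [0.002, 0.711, 0.703, 0.002]
contact_force: [0.3, 0.3, -2.2]
width: 0.669
```

```bash
python3 p.py 0.615 0.063 0.0885 1.56 1
```

```text
t 14.70 p [0.617  0.0636 0.102 ] th 1.560 tilt xy [0.0052 0.0005] w 0.669 F [ 0.3  0.3 -2.2] q [ 0.13  0.66 -0.44  1.93  0.45  0.64 -0.6 ]
d [-0.002  -0.0006 -0.0135] dth 0.000
level twist xy [ 0.0052 -0.0006]
0 delta cm [-0.06, -0.20, 1.35] twist z -0.000
```

{"name": "servo_tool", "arguments": {"targets": [{"delta_pos": [0, -0.2, 0.6], "twist": [0.004, 0, 0], "hand": 1}, {"delta_pos": [0, 0, 0.5], "twist": [0, 0, 0], "hand": 1}, {"delta_pos": [0, 0, 0.3], "twist": [0, 0, 0], "hand": 1}, {"delta_pos": [0, 0, 0.1], "twist": [0, 0, 0], "hand": 1}]}}

```text
time_s: 15.1
tcp_pos: [0.6149, 0.0641, 0.0869]
ee_rot: [0.0, 0.711, 0.703, 0.0]
contact_force: [-5.1, 0.6, 16.0]
width: 0.67
```

```bash
python3 p.py 0.615 0.063 0.0885 1.56 1
```

```text
t 15.10 p [0.6149 0.0641 0.0869] th 1.560 tilt xy [ 0.0003 -0.0001] w 0.670 F [-5.1  0.6 16. ] q [ 0.12  0.68 -0.42  1.94  0.46  0.62 -0.62]
d [ 0.0001 -0.0011  0.0016] dth 0.000
level twist xy [0.0003 0.0001]
0 delta cm [-0.11, 0.02, -0.16] twist z -0.000
```

{"name": "servo_tool", "arguments": {"targets": [{"delta_pos": [0, 0, -0.15], "twist": [0, 0, 0], "hand": 1}, {"delta_pos": [0, 0, 0], "twist": [0, 0, 0], "hand": 0}, {"delta_pos": [0, 0, 0], "twist": [0, 0, 0], "hand": -1}, {"delta_pos": [0, 0, 0], "twist": [0, 0, 0], "hand": -1}, {"delta_pos": [0, 0, 0], "twist": [0, 0, 0], "hand": -1}]}}

```text
time_s: 15.6
tcp_pos: [0.6159, 0.0646, 0.0889]
ee_rot: [0.001, 0.711, 0.703, 0.001]
contact_force: [0.3, 0.8, -0.3]
width: 1.001
```

```bash
python3 p.py 0.615 0.063 0.0885 1.56 1
```

```text
t 15.60 p [0.6159 0.0646 0.0889] th 1.560 tilt xy [0.0023 0.0005] w 1.001 F [ 0.3  0.8 -0.3] q [ 0.12  0.68 -0.43  1.93  0.46  0.62 -0.61]
d [-0.0009 -0.0016 -0.0004] dth -0.000
level twist xy [ 0.0023 -0.0005]
0 delta cm [-0.16, -0.08, 0.04] twist z 0.000
```

{"name": "servo_tool", "arguments": {"targets": [{"delta_pos": [0, 0, -1.5], "twist": [0, 0, 0], "hand": -1}, {"delta_pos": [0, 0, -2.5], "twist": [0, 0, 0], "hand": -1}, {"delta_pos": [0, 0, -2.5], "twist": [0, 0, 0], "hand": -1}, {"delta_pos": [0, 0, -2.5], "twist": [0, 0, 0], "hand": -1}, {"delta_pos": [0, 0, -3], "twist": [0, 0, 0], "hand": -1}]}}

```text
time_s: 16.1
tcp_pos: [0.6129, 0.064, 0.212]
ee_rot: [-0.002, 0.711, 0.704, -0.002]
contact_force: [0.7, -0.4, 0.6]
width: 1.002
```

```bash
python3 p.py 0.43 0.135 0.21 1.56 6;  python3 - <<'E'
from h import *
for n in ["scene","side"]:
  im,d=capture(n);cv2.imwrite(f"pics/g4{n}.png",cv2.resize(im[100:330,150:450],None,fx=2.5,fy=2.5));np.save(f"pics/g4{n}.npy",d)
  ci=camera_info(n);W=cloud(d,ci);X,Y,Z=W[...,0],W[...,1],W[...,2]
  m=(np.hypot(X-.615,Y-.063)<.05)&(Z>.04)&(Z<.105);q=W[m][:,:2]
  from scipy.optimize import least_squares
  s=least_squares(lambda c:np.hypot(*(q-c).T)-.03,[.615,.063],loss='soft_l1',f_scale=.002);print(n,len(q),s.x.round(4),abs(s.fun).mean().round(4),np.nanmax(Z[(np.hypot(X-.615,Y-.063)<.012)&(Z<.17)]))
E
```

```text
t 16.10 p [0.6129 0.064  0.212 ] th 1.561 tilt xy [-0.0061 -0.0006] w 1.002 F [ 0.7 -0.4  0.6] q [ 0.19  0.53 -0.52  1.86  0.34  0.85 -0.51]
d [-0.1829  0.071  -0.002 ] dth -0.001
level twist xy [-0.006   0.0007]
0 delta cm [1.15, -3.06, 0.03] twist z 0.000
1 delta cm [1.15, -3.06, 0.03] twist z 0.000
2 delta cm [1.15, -3.06, 0.03] twist z 0.000
3 delta cm [1.15, -3.06, 0.03] twist z 0.000
4 delta cm [1.15, -3.06, 0.03] twist z 0.000
5 delta cm [1.15, -3.06, 0.03] twist z 0.000
scene 642 [0.6123 0.0636] 0.0008 0.15415109309438602
side 734 [0.6131 0.0662] 0.0012 0.154860240378739
```

View pics/g4scene.png

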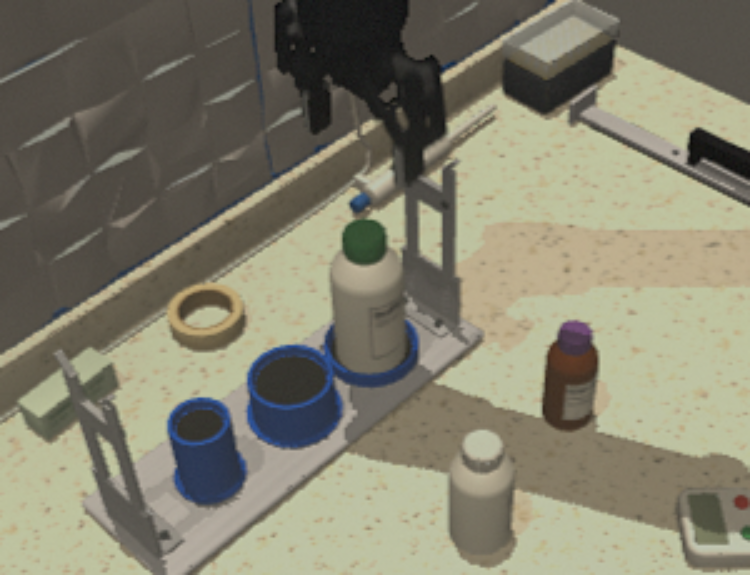

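{"name": "servo_tool", "arguments": {"targets": [{"delta_pos": [0.6, -1.5, -0.2], "twist": [-0.005, 0, 0], "hand": -1}, {"delta_pos": [1.2, -3, 0], "twist": [0, 0, 0], "hand": -1}, {"delta_pos": [1.2, -3.3, 0], "twist": [0, 0, 0], "hand": -1}, {"delta_pos": [1.2, -3.3, 0], "twist": [0, 0, 0], "hand": -1}, {"delta_pos": [1.2, -3.3, 0.5], "twist": [0, 0, 0], "hand": -1}, {"delta_pos": [0.8, -2.5, 1], "twist": [0, 0, 0], "hand": -1}, {"delta_pos": [0, -0.5, 1], "twist": [0, 0, 0], "hand": -1}, {"delta_pos": [0, 0, 0], "twist": [0, 0, 0], "hand": -1}]}}

```text
time_s: 17.0
tcp_pos: [0.4268, 0.1304, 0.19]
ee_rot: [0.003, 0.71, 0.704, 0.001]
contact_force: [0.5, -0.6, -0.6]
width: 0.999
```

```bash
python3 p.py 0.43 0.135 0.14 1.56 1
```

```text
t 17.00 p [0.4268 0.1304 0.19  ] th 1.563 tilt xy [ 0.0052 -0.0029] w 0.999 F [ 0.5 -0.6 -0.6] q [ 0.05  0.35 -0.56  2.24  0.33  0.62 -0.76]
d [ 0.0032  0.0046 -0.05  ] dth -0.003
level twist xy [0.0053 0.0028]
0 delta cm [0.47, 0.32, 5.00] twist z 0.003
```

{"name": "servo_tool", "arguments": {"targets": [{"delta_pos": [0.4, 0.3, 2], "twist": [0.005, 0.003, 0], "hand": -1}, {"delta_pos": [0, 0, 3], "twist": [0, 0, 0], "hand": -1}, {"delta_pos": [0, 0, 3], "twist": [0, 0, 0], "hand": -1}, {"delta_pos": [0, 0, 2.5], "twist": [0, 0, 0], "hand": -1}, {"delta_pos": [0, 0, 2], "twist": [0, 0, 0], "hand": -1}, {"delta_pos": [0, 0, 0], "twist": [0, 0, 0], "hand": -1}]}}

```text
time_s: 17.6
tcp_pos: [0.4397, 0.1337, 0.0612]
ee_rot: [0.003, 0.713, 0.702, 0.004]
contact_force: [0.4, 0.2, -0.4]
width: 1.005
```

```bash
python3 p.py 0.43 0.135 0.040 1.56 1
```

```text
t 17.60 p [0.4397 0.1337 0.0612] th 1.555 tilt xy [0.0096 0.0018] w 1.005 F [ 0.4  0.2 -0.4] q [-0.16  0.59 -0.32  2.31  0.6   0.32 -1.01]
d [-0.0097  0.0013 -0.0212] dth 0.005
level twist xy [ 0.0095 -0.002 ]
0 delta cm [0.12, -0.98, 2.12] twist z -0.005
```

{"name": "servo_tool", "arguments": {"targets": [{"delta_pos": [0.1, -0.9, 1], "twist": [0.009, -0.002, 0], "hand": -1}, {"delta_pos": [0, 0, 1], "twist": [0, 0, 0], "hand": -1}, {"delta_pos": [0, 0, 0], "twist": [0, 0, 0], "hand": -0.8}]}}

```text
time_s: 17.9
tcp_pos: [0.433, 0.1352, 0.0407]
ee_rot: [0.001, 0.713, 0.701, 0.002]
contact_force: [-0.0, 0.5, 0.9]
width: 0.901
```

```bash
python3 p.py 0.43 0.135 0.040 1.56 1
```

```text
t 17.90 p [0.433  0.1352 0.0407] th 1.553 tilt xy [0.0032 0.0011] w 0.901 F [-0.   0.5  0.9] q [-0.21  0.62 -0.26  2.32  0.63  0.26 -1.05]
d [-0.003  -0.0002 -0.0007] dth 0.007
level twist xy [ 0.0032 -0.0012]
0 delta cm [-0.02, -0.30, 0.07] twist z -0.007
```

{"name": "servo_tool", "arguments": {"targets": [{"delta_pos": [0, -0.3, 0], "twist": [0.003, -0.001, 0], "hand": -0.5}, {"delta_pos": [0, 0, 0], "twist": [0, 0, 0], "hand": -0.2}, {"delta_pos": [0, 0, 0], "twist": [0, 0, 0], "hand": 0.2}, {"delta_pos": [0, 0, 0], "twist": [0, 0, 0], "hand": 1}, {"delta_pos": [0, 0, 0], "twist": [0, 0, 0], "hand": 1}, {"delta_pos": [0, 0, 0], "twist": [0, 0, 0], "hand": 1}]}}

```text
time_s: 18.5
tcp_pos: [0.4308, 0.1353, 0.0427]
ee_rot: [0.001, 0.714, 0.701, 0.002]
contact_force: [1.3, 0.3, -2.3]
width: 0.541
```

```bash
python3 p.py 0.43 0.135 0.040 1.56 1
```

```text
t 18.50 p [0.4308 0.1353 0.0427] th 1.552 tilt xy [0.0033 0.0011] w 0.541 F [ 1.3  0.3 -2.3] q [-0.21  0.62 -0.26  2.33  0.63  0.26 -1.05]
d [-0.0008 -0.0003 -0.0027] dth 0.008
level twist xy [ 0.0033 -0.0012]
0 delta cm [-0.03, -0.08, 0.27] twist z -0.008
```

{"name": "servo_tool", "arguments": {"targets": [{"delta_pos": [0, 0, -1], "twist": [0, 0, 0], "hand": 1}, {"delta_pos": [0, 0, -2.5], "twist": [0, 0, 0], "hand": 1}, {"delta_pos": [0, 0, -3.5], "twist": [0, 0, 0], "hand": 1}, {"delta_pos": [0, 0.5, -3.5], "twist": [0, 0, 0], "hand": 1}, {"delta_pos": [0.2, 2, -1], "twist": [0, 0, 0], "hand": 1}, {"delta_pos": [0.3, 3, 0], "twist": [0, 0, 0], "hand": 1}]}}

```text
time_s: 19.1
tcp_pos: [0.4795, 0.1374, 0.1635]
ee_rot: [-0.0, 0.712, 0.702, -0.004]
contact_force: [-0.6, -0.9, -0.9]
width: 0.532
```

```bash
python3 p.py 0.6159 0.1535 0.15 1.56 4
```

```text
t 19.10 p [0.4795 0.1374 0.1635] th 1.557 tilt xy [-0.0058 -0.005 ] w 0.532 F [-0.6 -0.9 -0.9] q [ 0.04  0.46 -0.54  2.15  0.4   0.64 -0.79]
d [ 0.1364  0.0161 -0.0135] dth 0.003
level twist xy [-0.0057  0.0051]
0 delta cm [0.45, 3.40, 0.34] twist z -0.001
1 delta cm [0.45, 3.40, 0.34] twist z -0.001
2 delta cm [0.45, 3.40, 0.34] twist z -0.001
3 delta cm [0.44, 3.41, 0.34] twist z -0.001
```

{"name": "servo_tool", "arguments": {"targets": [{"delta_pos": [0.4, 3, 0], "twist": [-0.005, 0.005, 0], "hand": 1}, {"delta_pos": [0.4, 3.2, 0], "twist": [0, 0, 0], "hand": 1}, {"delta_pos": [0.4, 3, 0], "twist": [0, 0, 0], "hand": 1}, {"delta_pos": [0.3, 2.2, 0], "twist": [0, 0, 0], "hand": 1}, {"delta_pos": [0, 0.6, 0], "twist": [0, 0, 0], "hand": 1}, {"delta_pos": [0, 0, 0], "twist": [0, 0, 0], "hand": 1}]}}

```text
time_s: 19.7
tcp_pos: [0.6051, 0.1483, 0.1681]
ee_rot: [0.0, 0.713, 0.701, 0.001]
contact_force: [-0.9, 0.1, -1.6]
width: 0.54
```

```bash
python3 p.py 0.6159 0.1535 0.105 1.56 4
```

```text
t 19.70 p [0.6051 0.1483 0.1681] th 1.553 tilt xy [0.0021 0.001 ] w 0.540 F [-0.9  0.1 -1.6] q [ 0.05  0.59 -0.52  1.88  0.41  0.78 -0.71]
d [ 0.0108  0.0052 -0.0631] dth 0.007
level twist xy [ 0.0021 -0.0011]
0 delta cm [0.14, 0.27, 1.58] twist z -0.002
1 delta cm [0.14, 0.27, 1.58] twist z -0.002
2 delta cm [0.13, 0.27, 1.58] twist z -0.002
3 delta cm [0.13, 0.27, 1.58] twist z -0.002
```

{"name": "servo_tool", "arguments": {"targets": [{"delta_pos": [0.5, 1, 1], "twist": [0.002, -0.001, -0.007], "hand": 1}, {"delta_pos": [0, 0, 2], "twist": [0, 0, 0], "hand": 1}, {"delta_pos": [0, 0, 1.7], "twist": [0, 0, 0], "hand": 1}, {"delta_pos": [0, 0, 0.7], "twist": [0, 0, 0], "hand": 1}, {"delta_pos": [0, 0, 0], "twist": [0, 0, 0], "hand": 1}]}}

```text
time_s: 20.2
tcp_pos: [0.6102, 0.1535, 0.1111]
ee_rot: [-0.001, 0.709, 0.705, -0.003]
contact_force: [0.0, 0.1, -0.7]
width: 0.54
```

```bash
python3 p.py 0.6159 0.1535 0.0887 1.56 1
```

```text
t 20.20 p [0.6102 0.1535 0.1111] th 1.565 tilt xy [-0.0057 -0.0018] w 0.540 F [ 0.   0.1 -0.7] q [ 0.01  0.67 -0.48  1.89  0.46  0.7  -0.75]
d [ 0.0057 -0.     -0.0224] dth -0.005
level twist xy [-0.0056  0.0019]
0 delta cm [-0.00, 0.57, 2.24] twist z 0.005
```

{"name": "servo_tool", "arguments": {"targets": [{"delta_pos": [0, 0.5, 0.4], "twist": [-0.004, 0.001, 0], "hand": 1}, {"delta_pos": [0, 0, 0.4], "twist": [0, 0, 0], "hand": 1}, {"delta_pos": [0, 0, 0], "twist": [0, 0, 0], "hand": 1}]}}

```text
time_s: 20.5
tcp_pos: [0.6154, 0.1542, 0.1034]
ee_rot: [-0.0, 0.709, 0.705, -0.0]
contact_force: [0.9, -0.3, -2.5]
width: 0.537
```

```bash
python3 p.py 0.6159 0.1535 0.0887 1.56 1
```

```text
t 20.50 p [0.6154 0.1542 0.1034] th 1.566 tilt xy [-0.0006 -0.0004] w 0.537 F [ 0.9 -0.3 -2.5] q [ 0.01  0.68 -0.47  1.89  0.47  0.68 -0.75]
d [ 0.0005 -0.0007 -0.0147] dth -0.006
level twist xy [-0.0006  0.0004]
0 delta cm [-0.07, 0.05, 1.47] twist z 0.006
```

{"name": "servo_tool", "arguments": {"targets": [{"delta_pos": [0, 0, 0.7], "twist": [0, 0, 0], "hand": 1}, {"delta_pos": [0, 0, 0.5], "twist": [0, 0, 0], "hand": 1}, {"delta_pos": [0, 0, 0.2], "twist": [0, 0, 0], "hand": 1}]}}

```text
time_s: 20.8
tcp_pos: [0.6164, 0.1544, 0.0897]
ee_rot: [0.001, 0.709, 0.705, 0.001]
contact_force: [-0.0, -0.1, -1.8]
width: 0.536
```

```bash
python3 p.py 0.6159 0.1535 0.0887 1.56 1
```

```text
t 20.80 p [0.6164 0.1544 0.0897] th 1.566 tilt xy [0.002  0.0003] w 0.536 F [-0.  -0.1 -1.8] q [-0.    0.7  -0.46  1.9   0.49  0.66 -0.77]
d [-0.0005 -0.0009 -0.001 ] dth -0.006
level twist xy [ 0.002  -0.0004]
0 delta cm [-0.09, -0.05, 0.10] twist z 0.006
```

{"name": "servo_tool", "arguments": {"targets": [{"delta_pos": [0, 0, 0.15], "twist": [0, 0, 0], "hand": 1}, {"delta_pos": [0, 0, 0.05], "twist": [0, 0, 0], "hand": 1}]}}

```text
time_s: 21.0
tcp_pos: [0.6164, 0.1544, 0.088]
ee_rot: [0.001, 0.709, 0.705, 0.0]
contact_force: [-1.4, -0.6, 6.4]
width: 0.535
```

Touched down (6 N). Release and rise.

{"name": "servo_tool", "arguments": {"targets": [{"delta_pos": [0, 0, 0], "twist": [0, 0, 0], "hand": 0}, {"delta_pos": [0, 0, 0], "twist": [0, 0, 0], "hand": -1}, {"delta_pos": [0, 0, 0], "twist": [0, 0, 0], "hand": -1}, {"delta_pos": [0, 0, 0], "twist": [0, 0, 0], "hand": -1}, {"delta_pos": [0, 0, -1.5], "twist": [0, 0, 0], "hand": -1}, {"delta_pos": [0, 0, -2.5], "twist": [0, 0, 0], "hand": -1}, {"delta_pos": [0, 0, -3], "twist": [0, 0, 0], "hand": -1}, {"delta_pos": [0, 0, -3], "twist": [0, 0, 0], "hand": -1}, {"delta_pos": [0, 0, -3], "twist": [0, 0, 0], "hand": -1}]}}

```text
time_s: 21.9
tcp_pos: [0.6144, 0.1541, 0.2222]
ee_rot: [-0.001, 0.708, 0.706, -0.002]
contact_force: [1.0, -0.0, -0.0]
width: 0.998
```

```bash
python3 p.py 0.445 0.279 0.21 1.56 5;  python3 - <<'E'
from h import *
from scipy.optimize import least_squares
for n in ["scene","side"]:
  im,d=capture(n);cv2.imwrite(f"pics/g5{n}.png",cv2.resize(im[100:400,150:450],None,fx=2,fy=2));np.save(f"pics/g5{n}.npy",d)
  ci=camera_info(n);W=cloud(d,ci);X,Y,Z=W[...,0],W[...,1],W[...,2]
  m=(np.hypot(X-.616,Y-.153)<.035)&(Z>.06)&(Z<.115);q=W[m][:,:2]
  s=least_squares(lambda c:np.hypot(*(q-c).T)-.024,[.616,.153],loss='soft_l1',f_scale=.002);print(n,len(q),s.x.round(4),abs(s.fun).mean().round(4),np.nanmax(Z[(np.hypot(X-.615,Y-.153)<.012)&(Z<.17)]))
E
```

```text
t 21.90 p [0.6144 0.1541 0.2222] th 1.567 tilt xy [-0.0036 -0.001 ] w 0.998 F [ 1. -0. -0.] q [ 0.07  0.54 -0.56  1.81  0.36  0.9  -0.66]
d [-0.1694  0.1249 -0.0122] dth -0.007
level twist xy [-0.0036  0.001 ]
0 delta cm [2.49, -3.40, 0.24] twist z 0.001
1 delta cm [2.48, -3.40, 0.24] twist z 0.001
2 delta cm [2.48, -3.40, 0.24] twist z 0.001
3 delta cm [2.47, -3.41, 0.24] twist z 0.001
4 delta cm [2.47, -3.41, 0.24] twist z 0.001
scene 474 [0.6155 0.1521] 0.0007 0.15379272447040257
side 161 [0.6162 0.1544] 0.0009 0.1555113539386334
```

View pics/g5scene.png

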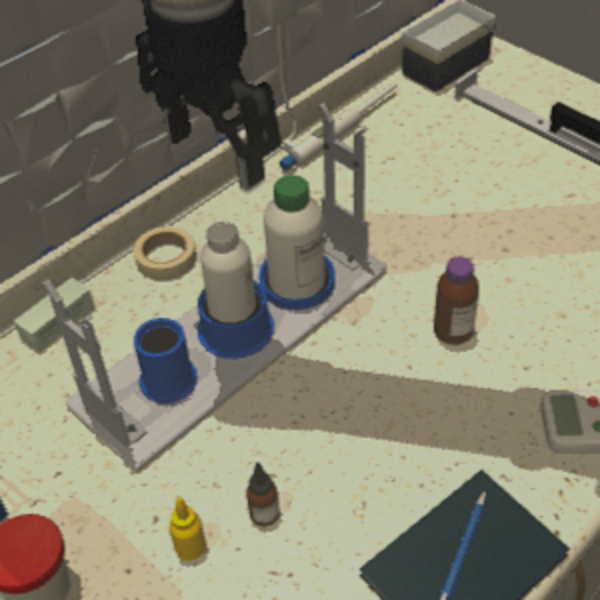

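{"name": "servo_tool", "arguments": {"targets": [{"delta_pos": [1, -1.8, 0], "twist": [-0.003, 0, 0], "hand": -0.5}, {"delta_pos": [2.5, -3.4, 0], "twist": [0, 0, 0], "hand": -0.5}, {"delta_pos": [2.5, -3.4, 0], "twist": [0, 0, 0], "hand": -0.5}, {"delta_pos": [2.5, -3.4, 0], "twist": [0, 0, 0.005], "hand": -0.5}, {"delta_pos": [2.2, -3, 1], "twist": [0, 0, 0], "hand": -0.5}, {"delta_pos": [0.8, -1, 2], "twist": [0, 0, 0], "hand": -0.5}, {"delta_pos": [0, 0, 2], "twist": [0, 0, 0], "hand": -0.5}, {"delta_pos": [0, 0, 1], "twist": [0, 0, 0], "hand": -0.5}, {"delta_pos": [0, 0, 0], "twist": [0, 0, 0], "hand": -0.5}]}}

```text
time_s: 22.9
tcp_pos: [0.441, 0.277, 0.1631]
ee_rot: [0.002, 0.708, 0.706, 0.002]
contact_force: [-0.5, 0.2, 0.1]
width: 0.751
```

```bash
python3 p.py 0.445 0.278 0.12 1.56 1
```

```text
t 22.90 p [0.441  0.277  0.1631] th 1.568 tilt xy [0.0053 0.0006] w 0.751 F [-0.5  0.2  0.1] q [-0.23  0.48 -0.55  2.11  0.42  0.65 -1.08]
d [ 0.004   0.001  -0.0431] dth -0.008
level twist xy [ 0.0053 -0.0006]
0 delta cm [0.10, 0.40, 4.31] twist z 0.008
```

{"name": "servo_tool", "arguments": {"targets": [{"delta_pos": [0.1, 0.3, 2], "twist": [0.005, 0, 0.006], "hand": -0.5}, {"delta_pos": [0, 0, 2.5], "twist": [0, 0, 0], "hand": -0.5}, {"delta_pos": [0, 0, 2], "twist": [0, 0, 0], "hand": -0.5}, {"delta_pos": [0, 0, 0], "twist": [0, 0, 0], "hand": -0.5}]}}

```text
time_s: 23.3
tcp_pos: [0.446, 0.278, 0.0984]
ee_rot: [0.001, 0.712, 0.703, 0.002]
contact_force: [-0.1, -0.1, -0.1]
width: 0.751
```

```bash
python3 p.py 0.445 0.278 0.016 1.56 1;python3 - <<'E'
from h import *
im,d=capture("wrist");cv2.imwrite("pics/w6.png",im)
E
```

```text
t 23.30 p [0.446  0.278  0.0984] th 1.558 tilt xy [0.0036 0.0021] w 0.751 F [-0.1 -0.1 -0.1] q [-0.3   0.58 -0.46  2.14  0.52  0.52 -1.17]
d [-0.001  -0.     -0.0824] dth 0.002
level twist xy [ 0.0036 -0.0022]
0 delta cm [-0.00, -0.10, 8.24] twist z -0.002
```

View pics/w6.png

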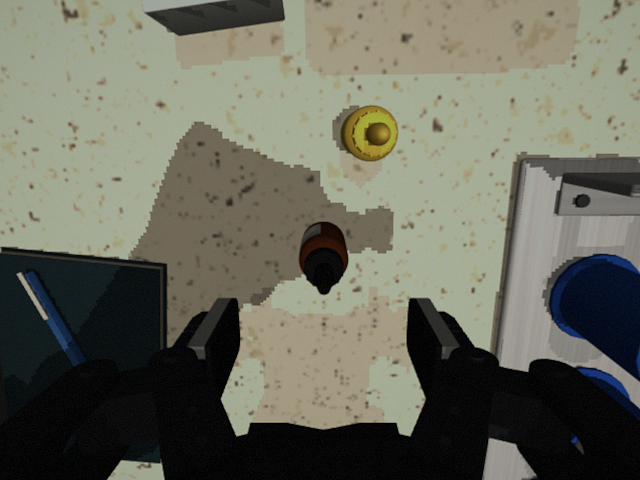

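{"name": "servo_tool", "arguments": {"targets": [{"delta_pos": [0, -0.2, 2], "twist": [0.003, -0.002, 0], "hand": -0.5}, {"delta_pos": [0, -0.2, 2.2], "twist": [0.002, 0, 0], "hand": -0.5}, {"delta_pos": [0, -0.1, 2], "twist": [0.002, 0, 0], "hand": -0.5}, {"delta_pos": [0, 0, 0.8], "twist": [0, 0, 0], "hand": -0.4}, {"delta_pos": [0, 0, 0], "twist": [0, 0, 0], "hand": -0.3}]}}

```text
time_s: 23.85
tcp_pos: [0.4481, 0.282, 0.0346]
ee_rot: [0.0, 0.713, 0.701, 0.007]
contact_force: [0.5, -0.5, 0.4]
width: 0.653
```

```bash
python3 p.py 0.445 0.278 0.016 1.56 1
```

```text
t 23.85 p [0.4481 0.282  0.0346] th 1.554 tilt xy [0.0096 0.0093] w 0.653 F [ 0.5 -0.5  0.4] q [-0.39  0.68 -0.35  2.16  0.62  0.38 -1.27]
d [-0.0031 -0.004  -0.0186] dth 0.006
level twist xy [ 0.0094 -0.0094]
0 delta cm [-0.41, -0.30, 1.86] twist z -0.006
```

{"name": "servo_tool", "arguments": {"targets": [{"delta_pos": [-0.3, -0.3, 0.9], "twist": [0.009, -0.009, 0], "hand": -0.3}, {"delta_pos": [-0.1, -0.1, 0.7], "twist": [0, 0, 0], "hand": -0.3}, {"delta_pos": [0, 0, 0], "twist": [0, 0, 0], "hand": -0.2}]}}

```text
time_s: 24.15
tcp_pos: [0.4458, 0.2789, 0.0201]
ee_rot: [0.0, 0.714, 0.701, 0.002]
contact_force: [-0.5, -0.1, -0.1]
width: 0.6
```

```bash
python3 p.py 0.445 0.278 0.016 1.56 1
```

```text
t 24.15 p [0.4458 0.2789 0.0201] th 1.552 tilt xy [0.0038 0.0027] w 0.600 F [-0.5 -0.1 -0.1] q [-0.41  0.71 -0.32  2.17  0.64  0.35 -1.28]
d [-0.0008 -0.0009 -0.0041] dth 0.008
level twist xy [ 0.0038 -0.0027]
0 delta cm [-0.10, -0.08, 0.41] twist z -0.008
```

{"name": "servo_tool", "arguments": {"targets": [{"delta_pos": [-0.1, -0.1, 0.3], "twist": [0.003, -0.003, 0], "hand": 0}, {"delta_pos": [0, 0, 0], "twist": [0, 0, 0], "hand": 0.3}, {"delta_pos": [0, 0, 0], "twist": [0, 0, 0], "hand": 0.6}, {"delta_pos": [0, 0, 0], "twist": [0, 0, 0], "hand": 1}, {"delta_pos": [0, 0, 0], "twist": [0, 0, 0], "hand": 1}, {"delta_pos": [0, 0, 0], "twist": [0, 0, 0], "hand": 1}]}}

```text
time_s: 24.75
tcp_pos: [0.4453, 0.2782, 0.018]
ee_rot: [0.001, 0.714, 0.7, 0.001]
contact_force: [-0.1, -0.2, -0.0]
width: 0.288
```

```bash
python3 p.py 0.445 0.278 0.016 1.56 1
```

```text
t 24.75 p [0.4453 0.2782 0.018 ] th 1.552 tilt xy [0.0021 0.0003] w 0.288 F [-0.1 -0.2 -0. ] q [-0.41  0.71 -0.32  2.17  0.64  0.35 -1.28]
d [-0.0003 -0.0002 -0.002 ] dth 0.008
level twist xy [ 0.0021 -0.0004]
0 delta cm [-0.02, -0.03, 0.20] twist z -0.008
```

{"name": "servo_tool", "arguments": {"targets": [{"delta_pos": [0, 0, -1], "twist": [0, 0, 0], "hand": 1}, {"delta_pos": [0, 0, -3], "twist": [0, 0, 0], "hand": 1}, {"delta_pos": [0, 0, -4], "twist": [0, 0, 0], "hand": 1}, {"delta_pos": [-0.6, 0.5, -4], "twist": [0, 0, 0], "hand": 1}, {"delta_pos": [-1.2, 2, -1], "twist": [0, 0, 0], "hand": 1}, {"delta_pos": [-1, 3, 0], "twist": [0, 0, 0], "hand": 1}]}}

```text
time_s: 25.35
tcp_pos: [0.4949, 0.251, 0.1553]
ee_rot: [-0.0, 0.71, 0.704, -0.001]
contact_force: [-0.4, 1.1, -0.9]
width: 0.287
```

```bash
python3 p.py 0.6168 0.2428 0.15 1.56 4
```

```text
t 25.35 p [0.4949 0.251  0.1553] th 1.563 tilt xy [-0.0025 -0.0017] w 0.287 F [-0.4  1.1 -0.9] q [-0.15  0.54 -0.55  2.04  0.44  0.69 -0.99]
d [ 0.1219 -0.0082 -0.0053] dth -0.003
level twist xy [-0.0025  0.0017]
0 delta cm [-0.18, 3.05, 0.13] twist z 0.001
1 delta cm [-0.18, 3.05, 0.13] twist z 0.001
2 delta cm [-0.18, 3.05, 0.13] twist z 0.001
3 delta cm [-0.18, 3.05, 0.13] twist z 0.001
```

{"name": "servo_tool", "arguments": {"targets": [{"delta_pos": [-0.2, 3, 0], "twist": [-0.002, 0.002, 0], "hand": 1}, {"delta_pos": [-0.2, 3, 0], "twist": [0, 0, 0], "hand": 1}, {"delta_pos": [-0.1, 2.8, 0], "twist": [0, 0, 0], "hand": 1}, {"delta_pos": [0, 1.6, 0], "twist": [0, 0, 0], "hand": 1}, {"delta_pos": [0, 0.4, 0], "twist": [0, 0, 0], "hand": 1}, {"delta_pos": [0, 0, 0], "twist": [0, 0, 0], "hand": 1}]}}

```text
time_s: 25.95
tcp_pos: [0.6104, 0.2396, 0.1608]
ee_rot: [0.002, 0.712, 0.702, 0.002]
contact_force: [-0.3, -0.3, -0.1]
width: 0.292
```

```bash
python3 p.py 0.6168 0.2428 0.11 1.56 4
```

```text
t 25.95 p [0.6104 0.2396 0.1608] th 1.556 tilt xy [0.0049 0.0005] w 0.292 F [-0.3 -0.3 -0.1] q [-0.08  0.64 -0.54  1.81  0.44  0.81 -0.86]
d [ 0.0064  0.0032 -0.0508] dth 0.004
level twist xy [ 0.0049 -0.0005]
0 delta cm [0.08, 0.16, 1.27] twist z -0.001
1 delta cm [0.08, 0.16, 1.27] twist z -0.001
2 delta cm [0.08, 0.16, 1.27] twist z -0.001
3 delta cm [0.08, 0.16, 1.27] twist z -0.001
```

{"name": "servo_tool", "arguments": {"targets": [{"delta_pos": [0.3, 0.6, 1], "twist": [0.005, 0, -0.004], "hand": 1}, {"delta_pos": [0, 0, 1.5], "twist": [0, 0, 0], "hand": 1}, {"delta_pos": [0, 0, 1.2], "twist": [0, 0, 0], "hand": 1}, {"delta_pos": [0, 0, 0.5], "twist": [0, 0, 0], "hand": 1}, {"delta_pos": [0, 0, 0], "twist": [0, 0, 0], "hand": 1}]}}

```text
time_s: 26.45
tcp_pos: [0.6112, 0.2433, 0.1142]
ee_rot: [-0.002, 0.709, 0.705, -0.003]
contact_force: [-0.5, 0.4, -0.2]
width: 0.293
```

```bash
python3 p.py 0.6168 0.2428 0.087 1.56 1
```

```text
t 26.45 p [0.6112 0.2433 0.1142] th 1.565 tilt xy [-0.0064 -0.0015] w 0.293 F [-0.5  0.4 -0.2] q [-0.1   0.7  -0.51  1.83  0.48  0.75 -0.88]
d [ 0.0056 -0.0005 -0.0272] dth -0.005
level twist xy [-0.0064  0.0015]
0 delta cm [-0.05, 0.56, 2.72] twist z 0.005
```

{"name": "servo_tool", "arguments": {"targets": [{"delta_pos": [0, 0.5, 0.3], "twist": [-0.005, 0.001, 0], "hand": 1}, {"delta_pos": [0, 0, 0.7], "twist": [0, 0, 0], "hand": 1}, {"delta_pos": [0, 0, 0], "twist": [0, 0, 0], "hand": 1}]}}

```text
time_s: 26.75
tcp_pos: [0.616, 0.2436, 0.1032]
ee_rot: [-0.0, 0.709, 0.705, -0.001]
contact_force: [-0.2, -0.4, -0.5]
width: 0.292
```

```bash
python3 p.py 0.6168 0.2428 0.087 1.56 1
```

```text
t 26.75 p [0.616  0.2436 0.1032] th 1.566 tilt xy [-0.0014 -0.0005] w 0.292 F [-0.2 -0.4 -0.5] q [-0.11  0.71 -0.5   1.82  0.49  0.73 -0.89]
d [ 0.0008 -0.0008 -0.0162] dth -0.006
level twist xy [-0.0014  0.0005]
0 delta cm [-0.08, 0.08, 1.62] twist z 0.006
```

{"name": "servo_tool", "arguments": {"targets": [{"delta_pos": [0, 0, 0.8], "twist": [0, 0, 0], "hand": 1}, {"delta_pos": [0, 0, 0.5], "twist": [0, 0, 0], "hand": 1}, {"delta_pos": [0, 0, 0.25], "twist": [0, 0, 0], "hand": 1}, {"delta_pos": [0, 0, 0.1], "twist": [0, 0, 0], "hand": 1}]}}

```text
time_s: 27.15
tcp_pos: [0.6168, 0.2439, 0.0867]
ee_rot: [0.0, 0.709, 0.705, -0.0]
contact_force: [-2.5, -0.9, 9.3]
width: 0.292
```

```bash
python3 p.py 0.6168 0.2428 0.087 1.56 1
```

```text
t 27.15 p [0.6168 0.2439 0.0867] th 1.566 tilt xy [ 0.0001 -0.0004] w 0.292 F [-2.5 -0.9  9.3] q [-0.12  0.74 -0.49  1.83  0.51  0.7  -0.9 ]
d [ 0.     -0.0011  0.0003] dth -0.006
level twist xy [0.0001 0.0004]
0 delta cm [-0.11, 0.00, -0.03] twist z 0.006
```

{"name": "servo_tool", "arguments": {"targets": [{"delta_pos": [0, 0, -0.1], "twist": [0, 0, 0], "hand": 0.6}, {"delta_pos": [0, 0, 0], "twist": [0, 0, 0], "hand": 0.2}, {"delta_pos": [0, 0, 0], "twist": [0, 0, 0], "hand": -0.3}, {"delta_pos": [0, 0, 0], "twist": [0, 0, 0], "hand": -0.5}, {"delta_pos": [0, 0, -1.5], "twist": [0, 0, 0], "hand": -0.5}, {"delta_pos": [0, 0, -2.5], "twist": [0, 0, 0], "hand": -0.5}, {"delta_pos": [0, 0, -3], "twist": [0, 0, 0], "hand": -0.5}, {"delta_pos": [0, 0, -3.5], "twist": [0, 0, 0], "hand": -0.5}, {"delta_pos": [0, 0, -4], "twist": [0, 0, 0], "hand": -0.5}, {"delta_pos": [0, 0, -4], "twist": [0, 0, 0], "hand": -0.5}]}}

```text
time_s: 28.15
tcp_pos: [0.6134, 0.2422, 0.2772]
ee_rot: [-0.002, 0.708, 0.706, -0.005]
contact_force: [0.4, 0.2, 0.0]
width: 0.747
```

```bash
python3 p.py 0.56 0.0 0.28 1.2 7;  python3 - <<'E'
from h import *
from scipy.optimize import least_squares
for n in ["scene","side"]:
  im,d=capture(n);cv2.imwrite(f"pics/g7{n}.png",cv2.resize(im[100:340,150:450] if n=="scene" else im[150:350,220:420],None,fx=2.5,fy=2.5));np.save(f"pics/g7{n}.npy",d)
  cv2.imwrite(f"pics/g7f{n}.png",im)
  ci=camera_info(n);W=cloud(d,ci);X,Y,Z=W[...,0],W[...,1],W[...,2]
  for nm,x,y,R,a,b in [("low",.615,.063,.03,.04,.1),("mid",.616,.1535,.024,.06,.115),("high",.617,.243,.0135,.08,.114),("amber",.452,-.003,.021,.012,.06)]:
    q=W[(np.hypot(X-x,Y-y)<R+.01)&(Z>a)&(Z<b)][:,:2]
    if len(q)<8: print(n,nm,len(q));continue
    s=least_squares(lambda c:np.hypot(*(q-c).T)-R,[x,y],loss='soft_l1',f_scale=.002);print(n,nm,len(q),s.x.round(4),abs(s.fun).mean().round(4),np.nanmax(Z[(np.hypot(X-x,Y-y)<.012)&(Z<.17)]))
E
```

```text
t 28.15 p [0.6134 0.2422 0.2772] th 1.567 tilt xy [-0.0103 -0.0046] w 0.747 F [0.4 0.2 0. ] q [-0.03  0.53 -0.61  1.69  0.34  1.04 -0.76]
d [-0.0534 -0.2422  0.0028] dth -0.367
level twist xy [-0.0103  0.0047]
0 delta cm [-3.46, -0.75, -0.04] twist z 0.052
1 delta cm [-3.50, -0.57, -0.04] twist z 0.052
2 delta cm [-3.52, -0.38, -0.04] twist z 0.052
3 delta cm [-3.54, -0.20, -0.04] twist z 0.052
4 delta cm [-3.54, -0.01, -0.04] twist z 0.052
5 delta cm [-3.54, 0.17, -0.04] twist z 0.052
6 delta cm [-3.52, 0.36, -0.04] twist z 0.052
scene low 594 [0.6122 0.0636] 0.0008 0.15333015160897487
scene mid 482 [0.6156 0.1521] 0.0008 0.1531683822526909
scene high 218 [0.6167 0.2432] 0.0012 0.15084195457922966
scene amber 327 [ 0.452  -0.0039] 0.0007 0.10183886398527463
side low 674 [0.6131 0.0662] 0.0011 0.15539371989308662
side mid 160 [0.6162 0.1545] 0.0011 0.15509305475332666
side high 67 [0.6167 0.2459] 0.0017 0.15115897431813016
side amber 566 [ 0.4529 -0.0017] 0.0011 0.10155279588269855
```

View pics/g7scene.png

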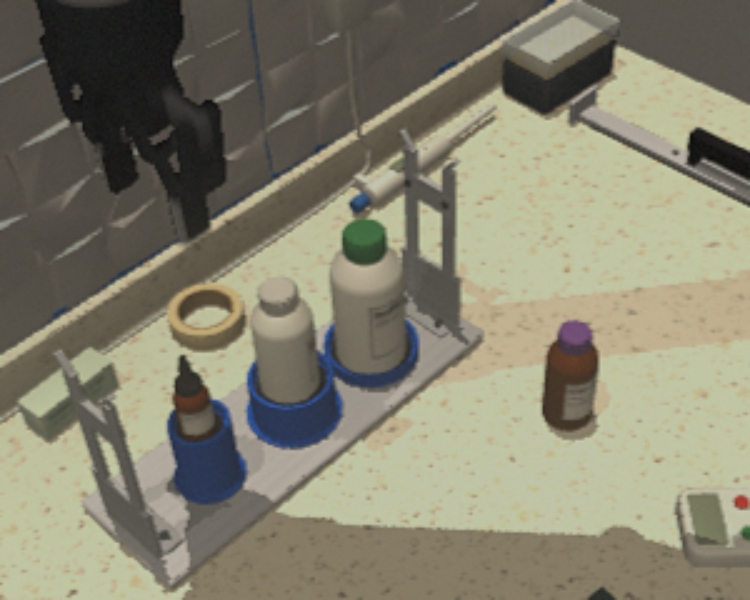

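View pics/g7side.png

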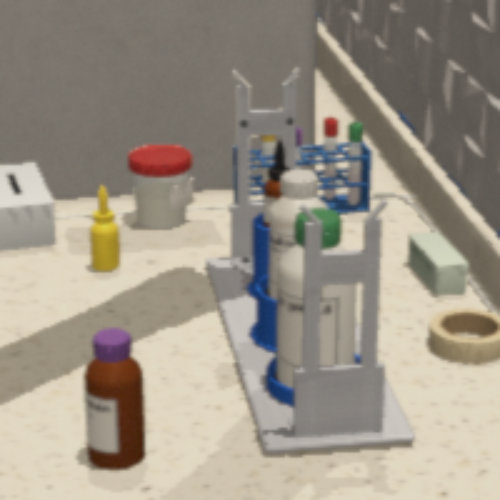

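{"name": "servo_tool", "arguments": {"targets": [{"delta_pos": [-2, -0.5, -1], "twist": [-0.01, 0.005, 0.05], "hand": -0.5}, {"delta_pos": [-3.8, -0.6, 0], "twist": [0, 0, 0.07], "hand": -0.5}, {"delta_pos": [-4, -0.4, 0], "twist": [0, 0, 0.07], "hand": -0.5}, {"delta_pos": [-4, -0.3, 0], "twist": [0, 0, 0.07], "hand": -0.5}, {"delta_pos": [-4, 0, 0], "twist": [0, 0, 0.07], "hand": -0.5}, {"delta_pos": [-4, 0.2, 0], "twist": [0, 0, 0.08], "hand": -0.5}, {"delta_pos": [-4, 0.4, 0], "twist": [0, 0, 0.08], "hand": -0.5}, {"delta_pos": [-3.8, 0.8, 0], "twist": [0, 0, 0.1], "hand": -0.5}, {"delta_pos": [-3.5, 1.2, 0], "twist": [0, 0, 0.1], "hand": -0.5}, {"delta_pos": [-3.2, 1.6, 0], "twist": [0, 0, 0.1], "hand": -0.5}]}}

```text
time_s: 29.25
tcp_pos: [0.5146, -0.1154, 0.2949]
ee_rot: [-0.003, 0.928, 0.371, 0.014]
contact_force: [0.3, 0.5, 0.0]
width: 0.75
```

```bash
python3 p.py 0.517 -0.342 0.20 0 9
```

```text
t 29.25 p [ 0.5146 -0.1154  0.2949] th 0.761 tilt xy [0.0235 0.0149] w 0.750 F [0.3 0.5 0. ] q [ 0.48  0.28 -0.41  1.98  0.12  0.88 -0.8 ]
d [ 0.0024 -0.2266 -0.0949] dth -0.761
level twist xy [ 0.0054 -0.0273]
0 delta cm [-1.72, 1.84, 1.05] twist z 0.085
1 delta cm [-1.56, 1.98, 1.05] twist z 0.085
2 delta cm [-1.38, 2.10, 1.05] twist z 0.085
3 delta cm [-1.20, 2.21, 1.05] twist z 0.085
4 delta cm [-1.01, 2.31, 1.05] twist z 0.085
5 delta cm [-0.81, 2.38, 1.05] twist z 0.085
6 delta cm [-0.61, 2.44, 1.05] twist z 0.085
7 delta cm [-0.40, 2.49, 1.05] twist z 0.085
8 delta cm [-0.19, 2.51, 1.05] twist z 0.085
```

{"name": "servo_tool", "arguments": {"targets": [{"delta_pos": [-1.7, 1.8, 0], "twist": [0.005, -0.027, 0.08], "hand": -0.5}, {"delta_pos": [-1.6, 2, 0], "twist": [0, 0, 0.08], "hand": -0.5}, {"delta_pos": [-1.4, 2.1, 0], "twist": [0, 0, 0.08], "hand": -0.5}, {"delta_pos": [-1.2, 2.2, 1], "twist": [0, 0, 0.08], "hand": -0.5}, {"delta_pos": [-1, 2.3, 1.5], "twist": [0, 0, 0.08], "hand": -0.5}, {"delta_pos": [-0.8, 2.4, 2], "twist": [0, 0, 0.08], "hand": -0.5}, {"delta_pos": [-0.6, 2.4, 2], "twist": [0, 0, 0.08], "hand": -0.5}, {"delta_pos": [-0.4, 2.3, 2], "twist": [0, 0, 0.08], "hand": -0.5}, {"delta_pos": [-0.2, 1.2, 2], "twist": [0, 0, 0.06], "hand": -0.5}, {"delta_pos": [0, 0, 0], "twist": [0, 0, 0], "hand": -0.5}]}}

```text
time_s: 30.25
tcp_pos: [0.5117, -0.344, 0.1907]
ee_rot: [0.003, 1.0, 0.007, 0.002]
contact_force: [0.0, 0.0, -0.0]
width: 0.751
```

```bash
python3 p.py 0.517 -0.342 0.10 0 1;python3 - <<'E'
from h import *
import pickle
ci=camera_info("wrist");im,d=capture("wrist");cv2.imwrite("pics/w8.png",im);np.save("pics/w8.npy",d);pickle.dump(ci,open("pics/w8.pkl","wb"))
E
```

```text
t 30.25 p [ 0.5117 -0.344   0.1907] th 0.014 tilt xy [ 0.0047 -0.0051] w 0.751 F [ 0.  0. -0.] q [ 0.62  0.5  -0.14  1.9   0.1   0.74 -1.14]
d [ 0.0053  0.002  -0.0907] dth -0.014
level twist xy [ 0.0052 -0.0046]
0 delta cm [0.53, -0.19, 9.07] twist z 0.014
```

View pics/w8.png

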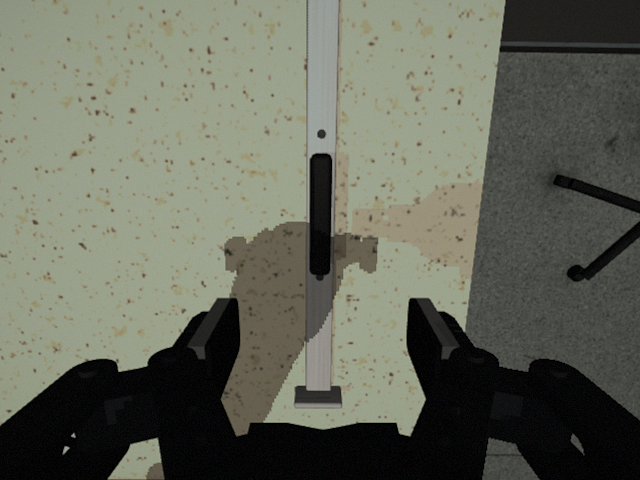

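Run:
```python
from h import *
import pickle
ci=pickle.load(open("pics/w8.pkl","rb"));im=cv2.imread("pics/w8.png");V=im.max(2)
m=np.zeros((480,640),np.uint8);m[130:290,300:340]=(V[130:290,300:340]<50)
k,l,st,c=cv2.connectedComponentsWithStats(m);i=1+np.argmax(st[1:,4]);print(st[i])
P=[ray(u,v,.048,ci) for u,v in [(st[i][0]+st[i][2]/2,st[i][1]),(st[i][0]+st[i][2]/2,st[i][1]+st[i][3])]];print("grip ends",np.round(P,4))
d=np.load("pics/w8.npy");W=cloud(d,ci);q=W[l==i];print(np.percentile(q,[1,50,99],axis=0).round(4))
L=[]
for v in list(range(5,120,5))+list(range(290,380,5)):
    g=V[v].astype(float); s=W[v,:,2]; u=np.where((abs(W[v,:,2]-.010)<.004)&(abs(W[v,:,1]+.342)<.02))[0]
    if len(u)>5:
        p=ray(u.mean(),v,.01,ci);L.append(p[:2])
L=np.array(L);print(len(L),np.polyfit(L[:,0],L[:,1],1),L[::8].round(4))
```

```text
[ 309  154   23  127 2571]
grip ends [[ 0.5658 -0.3428  0.048 ]
 [ 0.4695 -0.3439  0.048 ]]
[[nan nan nan]
 [nan nan nan]
 [nan nan nan]]
41 [-0.00163567 -0.34191827] [[ 0.6704 -0.3431]
 [ 0.6437 -0.3427]
 [ 0.6157 -0.3427]
 [ 0.4415 -0.3426]
 [ 0.402  -0.3428]
 [ 0.36   -0.3423]]
```

{"name": "servo_tool", "arguments": {"targets": [{"delta_pos": [0.5, -0.1, 2], "twist": [0.005, -0.005, 0.012], "hand": -0.4}, {"delta_pos": [0, 0, 3], "twist": [0, 0, 0], "hand": -0.3}, {"delta_pos": [0, 0, 3], "twist": [0, 0, 0], "hand": -0.3}, {"delta_pos": [0, 0, 2], "twist": [0, 0, 0], "hand": -0.3}, {"delta_pos": [0, 0, 0], "twist": [0, 0, 0], "hand": -0.3}]}}

```text
time_s: 30.8
tcp_pos: [0.5269, -0.3386, 0.0979]
ee_rot: [0.001, 1.0, 0.007, 0.008]
contact_force: [-0.1, 0.0, 0.0]
width: 0.652
```

```bash
python3 p.py 0.5177 -0.3425 0.021 -0.002 1
```

```text
t 30.80 p [ 0.5269 -0.3386  0.0979] th 0.015 tilt xy [ 0.0164 -0.0024] w 0.652 F [-0.1  0.   0. ] q [ 0.59  0.63 -0.13  1.93  0.13  0.57 -1.18]
d [-0.0092 -0.0039 -0.0769] dth -0.017
level twist xy [ 0.0026 -0.0164]
0 delta cm [-0.92, 0.37, 7.69] twist z 0.017
```

{"name": "servo_tool", "arguments": {"targets": [{"delta_pos": [-0.9, 0.3, 1], "twist": [0.002, -0.015, 0.015], "hand": -0.3}, {"delta_pos": [-0.2, 0, 1.8], "twist": [0, -0.003, 0], "hand": -0.3}, {"delta_pos": [-0.2, 0, 1.5], "twist": [0, -0.003, 0], "hand": -0.3}, {"delta_pos": [0, 0, 0], "twist": [0, 0, 0], "hand": -0.3}]}}

```text
time_s: 31.2
tcp_pos: [0.5173, -0.342, 0.0588]
ee_rot: [0.002, 1.0, 0.001, 0.001]
contact_force: [-0.2, -0.1, -0.2]
width: 0.65
```

```bash
python3 p.py 0.5177 -0.3425 0.021 -0.002 1
```

```text
t 31.20 p [ 0.5173 -0.342   0.0588] th 0.001 tilt xy [ 0.0018 -0.0034] w 0.650 F [-0.2 -0.1 -0.2] q [ 0.58  0.69 -0.1   1.95  0.14  0.5  -1.19]
d [ 0.0004 -0.0005 -0.0378] dth -0.003
level twist xy [ 0.0034 -0.0018]
0 delta cm [0.04, 0.05, 3.78] twist z 0.003
```

{"name": "servo_tool", "arguments": {"targets": [{"delta_pos": [0, 0, 1.5], "twist": [0.003, -0.002, 0], "hand": -0.2}, {"delta_pos": [0, 0, 1.3], "twist": [0, -0.002, 0], "hand": -0.1}, {"delta_pos": [0, 0, 0.6], "twist": [0, 0, 0], "hand": 0}, {"delta_pos": [0, 0, 0], "twist": [0, 0, 0], "hand": 0}]}}

```text
time_s: 31.6
tcp_pos: [0.5186, -0.3429, 0.0237]
ee_rot: [0.001, 1.0, 0.001, -0.0]
contact_force: [-0.3, -0.1, 0.0]
width: 0.5
```

```bash
python3 p.py 0.5177 -0.3425 0.021 -0.002 1
```

```text
t 31.60 p [ 0.5186 -0.3429  0.0237] th 0.001 tilt xy [-0.     -0.0017] w 0.500 F [-0.3 -0.1  0. ] q [ 0.58  0.75 -0.09  1.96  0.15  0.45 -1.2 ]
d [-0.0009  0.0004 -0.0027] dth -0.003
level twist xy [0.0017 0.    ]
0 delta cm [-0.09, -0.04, 0.27] twist z 0.003
```

{"name": "servo_tool", "arguments": {"targets": [{"delta_pos": [0, 0, 0.25], "twist": [0.002, 0, 0.003], "hand": 0.3}, {"delta_pos": [0, 0, 0], "twist": [0, 0, 0], "hand": 1}, {"delta_pos": [0, 0, 0], "twist": [0, 0, 0], "hand": 1}, {"delta_pos": [0, 0, 0], "twist": [0, 0, 0], "hand": 1}, {"delta_pos": [0, 0, 0], "twist": [0, 0, 0], "hand": 1}]}}

```text
time_s: 32.1
tcp_pos: [0.5187, -0.3429, 0.0211]
ee_rot: [-0.0, 1.0, -0.001, 0.0]
contact_force: [0.2, 0.6, -2.1]
width: 0.176
```

```bash
python3 p.py 0.5177 -0.3425 0.021 -0.002 1
```

```text
t 32.10 p [ 0.5187 -0.3429  0.0211] th -0.002 tilt xy [0.0001 0.0005] w 0.176 F [ 0.2  0.6 -2.1] q [ 0.58  0.75 -0.09  1.96  0.15  0.44 -1.2 ]
d [-0.001   0.0004 -0.0001] dth 0.000
level twist xy [-0.0005 -0.0001]
0 delta cm [-0.10, -0.04, 0.01] twist z -0.000
```

{"name": "servo_tool", "arguments": {"targets": [{"delta_pos": [0, 0, -1], "twist": [0, 0, 0], "hand": 1}, {"delta_pos": [0, 0, -3], "twist": [0, 0, 0], "hand": 1}, {"delta_pos": [0, 0, -4], "twist": [0, 0, 0], "hand": 1}, {"delta_pos": [0, 0, -4], "twist": [0, 0, 0], "hand": 1}, {"delta_pos": [0, 0, -4], "twist": [0, 0, 0], "hand": 1}, {"delta_pos": [0, 0, -4], "twist": [0, 0, 0], "hand": 1}, {"delta_pos": [0, 0, -4], "twist": [0, 0, 0], "hand": 1}, {"delta_pos": [0, -1, -3], "twist": [0, 0, -0.04], "hand": 1}]}}

```text
time_s: 32.9
tcp_pos: [0.5129, -0.332, 0.2991]
ee_rot: [-0.003, 1.0, 0.018, -0.006]
contact_force: [0.9, 0.4, -2.5]
width: 0.173
```

```bash
python3 p.py 0.53 -0.05 0.30 1.3 14
```

```text
t 32.90 p [ 0.5129 -0.332   0.2991] th 0.037 tilt xy [-0.013   0.0062] w 0.173 F [ 0.9  0.4 -2.5] q [ 0.62  0.39 -0.17  1.79  0.08  0.98 -1.11]
d [0.0171 0.282  0.0009] dth 1.263
level twist xy [-0.0066  0.0128]
0 delta cm [0.20, -2.01, -0.01] twist z -0.090
1 delta cm [0.38, -1.98, -0.01] twist z -0.090
2 delta cm [0.55, -1.94, -0.01] twist z -0.090
3 delta cm [0.73, -1.88, -0.01] twist z -0.090
4 delta cm [0.89, -1.81, -0.01] twist z -0.090
5 delta cm [1.05, -1.72, -0.01] twist z -0.090
6 delta cm [1.20, -1.62, -0.01] twist z -0.090
7 delta cm [1.34, -1.51, -0.01] twist z -0.090
8 delta cm [1.47, -1.38, -0.01] twist z -0.090
9 delta cm [1.59, -1.24, -0.01] twist z -0.090
10 delta cm [1.70, -1.09, -0.01] twist z -0.090
11 delta cm [1.79, -0.93, -0.01] twist z -0.090
12 delta cm [1.87, -0.77, -0.01] twist z -0.090
13 delta cm [1.93, -0.60, -0.01] twist z -0.090
```

{"name": "servo_tool", "arguments": {"targets": [{"delta_pos": [0.2, -2, 0], "twist": [-0.006, 0.012, -0.09], "hand": 1}, {"delta_pos": [0.4, -2, 0], "twist": [0, 0, -0.09], "hand": 1}, {"delta_pos": [0.6, -2, 0], "twist": [0, 0, -0.09], "hand": 1}, {"delta_pos": [0.7, -1.9, 0], "twist": [0, 0, -0.09], "hand": 1}, {"delta_pos": [0.9, -1.8, 0], "twist": [0, 0, -0.09], "hand": 1}, {"delta_pos": [1, -1.7, 0], "twist": [0, 0, -0.09], "hand": 1}, {"delta_pos": [1.2, -1.6, 0], "twist": [0, 0, -0.09], "hand": 1}, {"delta_pos": [1.3, -1.5, 0], "twist": [0, 0, -0.09], "hand": 1}, {"delta_pos": [1.5, -1.4, 0], "twist": [0, 0, -0.09], "hand": 1}]}}

```text
time_s: 33.8
tcp_pos: [0.5174, -0.1468, 0.3102]
ee_rot: [0.007, 0.906, 0.423, 0.002]
contact_force: [0.6, -0.9, -2.7]
width: 0.171
```

```bash
python3 p.py 0.60 0.12 0.29 1.5 10
```

```text
t 33.80 p [ 0.5174 -0.1468  0.3102] th 0.873 tilt xy [ 0.0095 -0.0113] w 0.171 F [ 0.6 -0.9 -2.7] q [ 0.52  0.28 -0.41  1.94  0.15  0.94 -0.67]
d [ 0.0826  0.2668 -0.0202] dth 0.627
level twist xy [0.0146 0.0025]
0 delta cm [2.58, -1.08, 0.20] twist z -0.063
1 delta cm [2.64, -0.92, 0.20] twist z -0.063
2 delta cm [2.69, -0.75, 0.20] twist z -0.063
3 delta cm [2.73, -0.58, 0.20] twist z -0.063
4 delta cm [2.76, -0.41, 0.20] twist z -0.063
5 delta cm [2.78, -0.23, 0.20] twist z -0.063
6 delta cm [2.79, -0.06, 0.20] twist z -0.063
7 delta cm [2.79, 0.12, 0.20] twist z -0.063
8 delta cm [2.78, 0.29, 0.20] twist z -0.063
9 delta cm [2.75, 0.46, 0.20] twist z -0.063
```

{"name": "servo_tool", "arguments": {"targets": [{"delta_pos": [2.5, -1.1, 0], "twist": [0.014, 0.002, -0.06], "hand": 1}, {"delta_pos": [2.6, -0.9, 0], "twist": [0, 0, -0.06], "hand": 1}, {"delta_pos": [2.7, -0.8, 0], "twist": [0, 0, -0.06], "hand": 1}, {"delta_pos": [2.7, -0.6, 0], "twist": [0, 0, -0.06], "hand": 1}, {"delta_pos": [2.8, -0.4, 0], "twist": [0, 0, -0.06], "hand": 1}, {"delta_pos": [2.8, -0.2, 0], "twist": [0, 0, -0.06], "hand": 1}, {"delta_pos": [2.8, 0, 0], "twist": [0, 0, -0.06], "hand": 1}, {"delta_pos": [2.8, 0.1, 0], "twist": [0, 0, -0.06], "hand": 1}, {"delta_pos": [2.6, 0.3, 0], "twist": [0, 0, -0.06], "hand": 1}, {"delta_pos": [1.5, 0.4, 0], "twist": [0, 0, -0.06], "hand": 1}]}}

```text
time_s: 34.8
tcp_pos: [0.5972, 0.1237, 0.3126]
ee_rot: [-0.002, 0.731, 0.682, -0.001]
contact_force: [-0.2, -0.5, -3.1]
width: 0.173
```

```bash
python3 p.py 0.616 0.154 0.26 1.56 3
```

```text
t 34.80 p [0.5972 0.1237 0.3126] th 1.502 tilt xy [-0.0032  0.0014] w 0.173 F [-0.2 -0.5 -3.1] q [ 0.17  0.42 -0.61  1.77  0.27  1.04 -0.61]
d [ 0.0188  0.0303 -0.0526] dth 0.058
level twist xy [-0.0033 -0.0012]
0 delta cm [1.05, 0.56, 1.75] twist z -0.019
1 delta cm [1.04, 0.58, 1.75] twist z -0.019
2 delta cm [1.03, 0.60, 1.75] twist z -0.019
```

{"name": "servo_tool", "arguments": {"targets": [{"delta_pos": [1.2, 0.7, 0.5], "twist": [-0.003, -0.001, -0.025], "hand": 1}, {"delta_pos": [1, 0.6, 1], "twist": [0, 0, -0.02], "hand": 1}, {"delta_pos": [0.5, 0.2, 1.5], "twist": [0, 0, -0.01], "hand": 1}, {"delta_pos": [0, 0, 1.5], "twist": [0, 0, 0], "hand": 1}, {"delta_pos": [0, 0, 0], "twist": [0, 0, 0], "hand": 1}]}}

```text
time_s: 35.3
tcp_pos: [0.6144, 0.1512, 0.2623]
ee_rot: [-0.0, 0.711, 0.704, -0.002]
contact_force: [-0.6, -0.9, -2.1]
width: 0.18
```

```bash
python3 p.py 0.616 0.154 0.225 1.56 1
```

```text
t 35.30 p [0.6144 0.1512 0.2623] th 1.561 tilt xy [-0.0033 -0.0019] w 0.180 F [-0.6 -0.9 -2.1] q [ 0.11  0.5  -0.6   1.78  0.34  0.97 -0.64]
d [ 0.0016  0.0028 -0.0373] dth -0.001
level twist xy [-0.0033  0.0019]
0 delta cm [0.28, 0.16, 3.73] twist z 0.001
```

{"name": "servo_tool", "arguments": {"targets": [{"delta_pos": [0.2, 0.1, 1.5], "twist": [-0.003, 0.002, 0], "hand": 1}, {"delta_pos": [0, 0, 1.5], "twist": [0, 0, 0], "hand": 1}, {"delta_pos": [0, 0, 0.5], "twist": [0, 0, 0], "hand": 1}, {"delta_pos": [0, 0, 0], "twist": [0, 0, 0], "hand": 1}]}}

```text
time_s: 35.7
tcp_pos: [0.6145, 0.1482, 0.2237]
ee_rot: [0.0, 0.713, 0.702, -0.003]
contact_force: [0.4, -0.5, -1.9]
width: 0.18
```

```bash
python3 p.py 0.616 0.154 0.1751 1.56 1
python3 - <<'E'
from h import *
for n in ["scene","side"]:
  im,d=capture(n);cv2.imwrite(f"pics/b9{n}.png",cv2.resize(im[90:330,150:410] if n=="scene" else im[130:350,250:450],None,fx=2.5,fy=2.5));np.save(f"pics/b9{n}.npy",d)
  ci=camera_info(n);W=cloud(d,ci);X,Y,Z=W[...,0],W[...,1],W[...,2]
  zt=.164+r.read_state()["tcp_pos"][2]-.1751
  m=(abs(Z-zt)<.004)&(abs(X-.616)<.03)&(abs(Y-.153)<.165);q=W[m];print(n,zt,len(q),np.polyfit(q[:,1],q[:,0],1),np.polyfit(q[:,1],q[:,2],1))
E
```

```text
t 35.70 p [0.6145 0.1482 0.2237] th 1.555 tilt xy [-0.0039 -0.0043] w 0.180 F [ 0.4 -0.5 -1.9] q [ 0.09  0.54 -0.58  1.81  0.37  0.9  -0.67]
d [ 0.0015  0.0058 -0.0486] dth 0.005
level twist xy [-0.0038  0.0044]
0 delta cm [0.59, 0.14, 4.86] twist z -0.005
scene 0.2129147417755836 1689 [0.01927078 0.6075597 ] [-0.00449488  0.21303649]
side 0.21356709295554946 382 [-0.01512072  0.61136009] [-0.00385712  0.21548262]
```

View pics/b9scene.png

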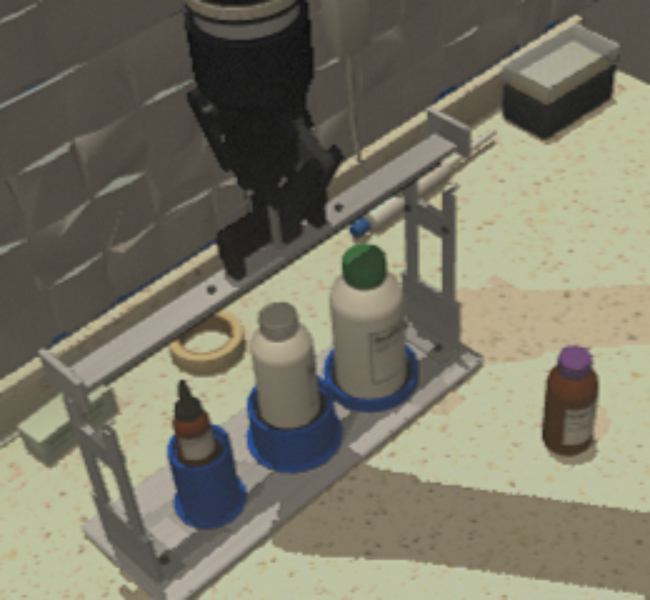

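View pics/b9side.png

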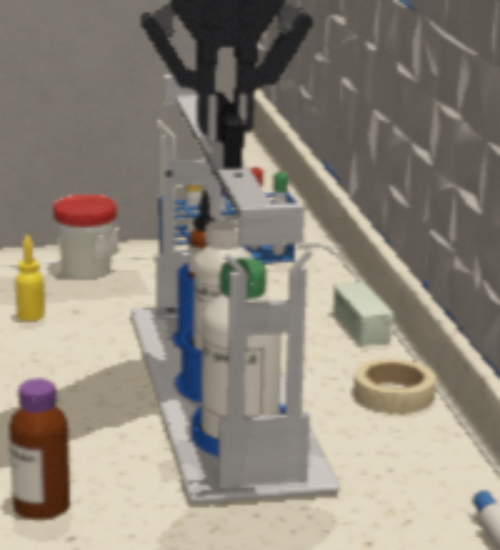

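{"name": "servo_tool", "arguments": {"targets": [{"delta_pos": [0.5, 0.1, 0.2], "twist": [-0.003, 0.004, -0.004], "hand": 1}, {"delta_pos": [0, 0, 0], "twist": [0, 0, 0], "hand": 1}]}}

```text
time_s: 36.0
tcp_pos: [0.6172, 0.1544, 0.2241]
ee_rot: [0.001, 0.711, 0.703, 0.002]
contact_force: [-0.1, -0.1, -2.5]
width: 0.177
```

```bash
python3 p.py 0.616 0.154 0.1751 1.56 1
```

```text
t 36.00 p [0.6172 0.1544 0.2241] th 1.559 tilt xy [0.0039 0.0017] w 0.177 F [-0.1 -0.1 -2.5] q [ 0.09  0.54 -0.58  1.81  0.37  0.9  -0.67]
d [-0.0012 -0.0004 -0.049 ] dth 0.001
level twist xy [ 0.0039 -0.0017]
0 delta cm [-0.04, -0.12, 4.90] twist z -0.001
```

{"name": "servo_tool", "arguments": {"targets": [{"delta_pos": [0, -0.1, 1], "twist": [0.003, -0.001, 0], "hand": 1}, {"delta_pos": [0, 0, 1], "twist": [0, 0, 0], "hand": 1}, {"delta_pos": [0, 0, 0], "twist": [0, 0, 0], "hand": 1}]}}

```text
time_s: 36.3
tcp_pos: [0.6168, 0.155, 0.2036]
ee_rot: [0.001, 0.711, 0.703, 0.001]
contact_force: [-0.8, 0.4, -2.5]
width: 0.179
```

```bash
python3 p.py 0.616 0.154 0.1751 1.56 1
```

```text
t 36.30 p [0.6168 0.155  0.2036] th 1.560 tilt xy [0.0029 0.0011] w 0.179 F [-0.8  0.4 -2.5] q [ 0.08  0.57 -0.57  1.83  0.39  0.86 -0.69]
d [-0.0008 -0.001  -0.0285] dth 0.000
level twist xy [ 0.0028 -0.0012]
0 delta cm [-0.10, -0.08, 2.85] twist z -0.000
```

{"name": "servo_tool", "arguments": {"targets": [{"delta_pos": [-0.1, -0.1, 0.8], "twist": [0.002, -0.001, 0], "hand": 1}, {"delta_pos": [0, 0, 0.8], "twist": [0, 0, 0], "hand": 1}, {"delta_pos": [0, 0, 0.2], "twist": [0, 0, 0], "hand": 1}]}}

```text
time_s: 36.6
tcp_pos: [0.6156, 0.1538, 0.1837]
ee_rot: [0.0, 0.711, 0.703, -0.0]
contact_force: [0.5, 0.4, -2.1]
width: 0.178
```

```bash
python3 p.py 0.616 0.154 0.1751 1.56 1
```

```text
t 36.60 p [0.6156 0.1538 0.1837] th 1.560 tilt xy [ 0.0001 -0.0001] w 0.178 F [ 0.5  0.4 -2.1] q [ 0.07  0.59 -0.56  1.84  0.41  0.83 -0.71]
d [ 0.0004  0.0002 -0.0086] dth 0.000
level twist xy [0.0001 0.0001]
0 delta cm [0.02, 0.04, 0.86] twist z -0.000
```

{"name": "servo_tool", "arguments": {"targets": [{"delta_pos": [0, 0, 0.5], "twist": [0, 0, 0], "hand": 1}, {"delta_pos": [0, 0, 0.3], "twist": [0, 0, 0], "hand": 1}, {"delta_pos": [0, 0, 0.1], "twist": [0, 0, 0], "hand": 1}]}}

```text
time_s: 36.9
tcp_pos: [0.6156, 0.1537, 0.175]
ee_rot: [0.0, 0.711, 0.703, -0.001]
contact_force: [-3.6, -2.2, 11.9]
width: 0.176
```

```bash
python3 p.py 0.616 0.154 0.1751 1.56 1
```

```text
t 36.90 p [0.6156 0.1537 0.175 ] th 1.559 tilt xy [-0.0006 -0.0013] w 0.176 F [-3.6 -2.2 11.9] q [ 0.06  0.6  -0.55  1.85  0.42  0.81 -0.71]
d [0.0004 0.0003 0.0001] dth 0.001
level twist xy [-0.0006  0.0013]
0 delta cm [0.03, 0.04, -0.01] twist z -0.001
```

Seated on the floors at the expected height. Release and retreat.

{"name": "servo_tool", "arguments": {"targets": [{"delta_pos": [0, 0, -0.05], "twist": [0, 0, 0], "hand": 0.6}, {"delta_pos": [0, 0, 0], "twist": [0, 0, 0], "hand": 0.2}, {"delta_pos": [0, 0, 0], "twist": [0, 0, 0], "hand": -0.3}, {"delta_pos": [0, 0, 0], "twist": [0, 0, 0], "hand": -0.5}, {"delta_pos": [0, 0, -1.5], "twist": [0, 0, 0], "hand": -0.5}, {"delta_pos": [0, 0, -3], "twist": [0, 0, 0], "hand": -0.5}, {"delta_pos": [0, 0, -4], "twist": [0, 0, 0], "hand": -0.5}, {"delta_pos": [0, -2, -4], "twist": [0, 0, 0], "hand": -0.5}, {"delta_pos": [0, -4, -2], "twist": [0, 0, 0], "hand": -0.5}, {"delta_pos": [0, 0, 0], "twist": [0, 0, 0], "hand": -0.5}]}}

```text
time_s: 37.9
tcp_pos: [0.5564, 0.1569, 0.332]
ee_rot: [0.001, 0.711, 0.703, 0.003]
contact_force: [0.7, 0.5, -0.5]
width: 0.746
```

```bash
python3 p.py 0.616 0.154 0.1751 1.56 1
python3 - <<'E'
from h import *
from scipy.optimize import least_squares
for n in ["scene","side"]:
  im,d=capture(n);cv2.imwrite(f"pics/e{n}.png",cv2.resize(im[90:330,150:410] if n=="scene" else im[130:350,250:450],None,fx=2.5,fy=2.5))
  ci=camera_info(n);W=cloud(d,ci);X,Y,Z=W[...,0],W[...,1],W[...,2]
  m=(abs(Z-.164)<.006)&(abs(X-.616)<.03)&(abs(Y-.153)<.16);q=W[m];print(n,len(q),"top z",np.median(q[:,2]),np.polyfit(q[:,1],q[:,2],1))
  m=(im.max(2)<60)&(Z>.18)&(Z<.21)&(abs(X-.616)<.025)&(abs(Y-.153)<.09);q=W[m];print("grip",len(q),q.min(0).round(4),q.max(0).round(4))
  for nm,x,y,R,a,b in [("low",.615,.063,.03,.04,.1),("mid",.616,.1535,.024,.06,.115),("high",.617,.243,.0135,.08,.114),("amber",.452,-.003,.021,.012,.06)]:
    q=W[(np.hypot(X-x,Y-y)<R+.01)&(Z>a)&(Z<b)][:,:2]
    if len(q)<8: print(n,nm,len(q));continue
    s=least_squares(lambda c:np.hypot(*(q-c).T)-R,[x,y],loss='soft_l1',f_scale=.002);print(n,nm,len(q),s.x.round(4))
E
```

```text
t 37.90 p [0.5564 0.1569 0.332 ] th 1.560 tilt xy [0.0057 0.0026] w 0.746 F [ 0.7  0.5 -0.5] q [ 0.14  0.36 -0.66  1.82  0.25  1.04 -0.62]
d [ 0.0596 -0.0029 -0.1569] dth 0.000
level twist xy [ 0.0057 -0.0026]
0 delta cm [-0.23, 5.96, 15.69] twist z -0.000
scene 1699 top z 0.16380438788035373 [-0.00039229  0.16362097]
grip 604 [0.6042 0.1087 0.181 ] [0.6223 0.199  0.2045]
scene low 593 [0.6123 0.0635]
scene mid 480 [0.6156 0.1522]
scene high 216 [0.6166 0.2432]
scene amber 327 [ 0.4519 -0.004 ]
side 497 top z 0.1663905608520382 [-0.00300405  0.16649416]
grip 228 [0.606  0.1045 0.1805] [0.6209 0.1926 0.2057]
side low 673 [0.6131 0.066 ]
side mid 157 [0.6161 0.1545]
side high 67 [0.6167 0.2461]
side amber 559 [ 0.4529 -0.0017]
```

View pics/escene.png

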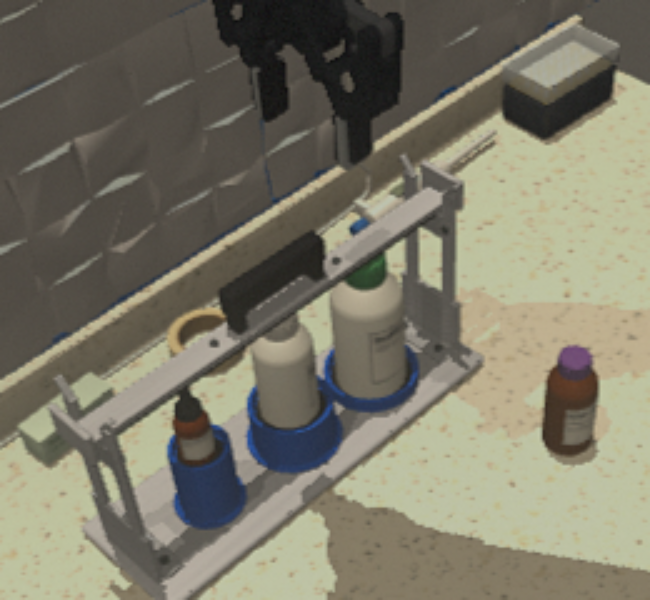

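View pics/eside.png

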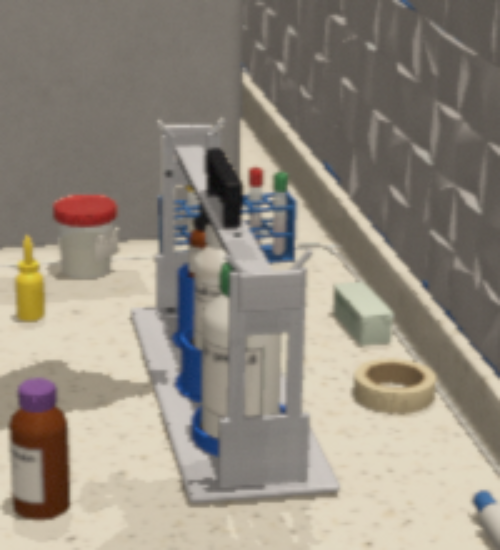

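The bar is home in both brackets: its top measures 0.164 m in the scene view, as at the start. The three bottles stand upright in their seats and the arm is clear.

```bash
python3 -c "
from cell import job
print(job.close_job())"
```

```text
the job is handed in; nothing more can be done
None
```

The carrier is loaded and the job is handed in, at about 38 s of the 112 s allowed. I lifted the bar out level and laid it in the clear strip to the right. The green-capped bottle is in the low seat, the white one in the middle and the brown dropper in the high seat, and the bar is back in both brackets.

**Bar:** In the scene view its top is level to 0.0004 rad at 0.164 m, the same as at the start. The side view put it at 0.166 m with a 0.003 rad slope, which matches that camera's usual offset of about 2 mm.

**Bottles:** All three stand upright, about 1–4 mm from their seat centres against 12 mm allowed. The two views disagreed by up to 3 mm on the y position of the bottles.

**Amber bottle:** Its measured position is unchanged, and the gripper was open and clear of everything at hand-in.

No check failed.

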